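# Strip the volume spacers from a shock air can

## Task

Clamp the shock's air can in its bench stand by flipping the quick-release lever over centre until it snaps fully shut, then with the hook tool from the rack draw every spacer in the can up out of the bore by its wire loop, the can staying clamped, and leave all the spacers, with any that already stands on the bench, in the steel parts tray. Hang the hook back upright in its slot in the rack, flip the lever wide open again, and stand the empty can upright in the tray too. Do not disturb the other things on the bench.

Things in the scene. Friction and masses are not known exactly. Their poses are not given: they have to be found in the camera images.
- clamp: bench stand, fixed: steel base plate 150 x 130 x 12 mm, a post on the +x side and a split aluminium collar (outer radius 41 mm, 50 to 80 mm above the bench) round the upright axis through the origin, two ears at its -x side (38 to 62 mm from the axis, up to 100 mm high). Origin on the bench on the collar's axis, z up. Place and yaw differ from start to start
- lever_pivot (a point): upright pivot axis of the quick-release lever, at the lever's mid height: 50 mm to -x and 48 mm to -y of the stand's origin in the stand's frame, 90 mm above the bench; axes as the stand's. The lever swings level, clear of the collar's top; up to over-centre it resists with at most 0.45 Nm (about 5 N at its end); shut, it takes about as much to start it open
- cam_lever (a joint): angle of the quick-release lever: 0 = wide open, pointing 150 deg clockwise (from above) of the stand's +x; grows anticlockwise to its stop at 2.41 rad = shut, pointing 12 deg clockwise of +x. Over centre at 1.85 rad: beyond, it snaps to the stop by itself; anywhere below, it springs back open to about 0.15 rad when let go
- lever_tip (a point): point on the centre line of the lever, 85 mm from its pivot, at mid height. The lever is a flat steel bar 11 mm thick and 14 mm high (83 to 97 mm above the bench) that ends 103 mm from the pivot. From above there is room for a finger on both sides of its outer 30 mm at every angle
- can_centre (a point): centre (half-way up) of the shock's air can: grey metal cup, 62 mm outside, 118 mm tall, mouth up, bore 56 mm, floor 6 mm thick; about 0.22 kg. It stands on the stand's base plate (underside 12 mm, rim 130 mm above the bench) in the collar with 1 mm of play; the shut lever squeezes it with about 10 N. z is its axis, up
- spacer_a_loop (a point): spacer_a, lowest in the can: black plastic ring 51 mm outside, 45 mm inside, 28 mm tall, 35 g, loose in the bore, bridged from wall to wall along its own y by a steel wire loop (3.6 mm wire). Point: centre of the wire in the loop's flat middle (14 mm long), 25.7 mm above the ring's underside; it slopes to 15 mm at the walls; empty below. z up
- spacer_b_loop (a point): spacer_b, the same as spacer_a, stacked next above it turned differently about z
- spacer_c_loop (a point): spacer_c, the same as spacer_a, stacked above spacer_b, turned differently about z. In some starts it is absent (None) and the can holds two spacers only
- spacer_d_loop (a point): spacer_d, the same as spacer_a, already taken out and standing loop up on the bench beside the stand; in some starts absent (None)
- hook_handle (a point): hook tool hanging upright in the rack: a point on its axis in the black flat-sided handle (24 mm along its x, 20 mm along its y, from 35 mm below to 29 mm above the point; collar below). A 4.4 mm shaft runs down to the bend, its centre line 150 mm below the point; there 4 mm wire goes 11.5 mm along the tool's +x, then up into a tip ending 11 mm above the bend's centre line. 0.11 kg
- hook_collar (a point): on the hook tool's axis, the underside of its square steel collar (32 x 32 mm, 6 mm thick), 47 mm below the handle point and 103 mm above the bend's centre line; axes as the tool's, z up the shaft
- rack: wooden tool rack, fixed: beam 56 mm deep (x, from -25 to +31 mm), 190 mm wide (y), 25 mm thick, top at 140 mm, on two legs. At y = -35 mm a 12 mm wide slot, open at the -x face, 32 mm long. At y = +52 mm a round-handled driver stands 40 mm above the beam, fixed. Origin on the bench, z up. It stands left or right of the stand
- rack_slot (a point): where the hook's collar underside rests: on top of the rack's beam on the slot's middle line, 25 mm in from its mouth and 7 mm before its end, 140 mm above the bench; the slot opens to this point's -x; axes as the rack's
- tray: open steel parts tray, fixed, 200 mm (x) by 250 mm (y), 22 mm high, walls and floor 3 mm. Origin: centre of its underside on the bench, z up. It stands on the other side from the rack
- spanner: bystander: steel spanner 170 mm long, lying flat
- bearing_cup: bystander: dark steel ring 44 mm across, 14 mm high
- grease_jar: bystander: white jar 64 mm across, 62 mm high
- screwdriver: bystander: screwdriver 190 mm long, lying
- damper: bystander: the shock's damper body, lying, 170 mm long, 42 mm thick
Things that resemble listed ones, but are neither listed nor needed, are in the scene too. What is shaped like the part that bears hook_handle but yellow is not meant.

How it is judged:
On the way, in this order (a step that is already met when the one before it is completed fails the run):
1. the lever is snapped shut past centre, the can standing in the stand (value of joint cam_lever above 2.2 rad and horizontal distance between can_centre and clamp below 0.008 m and height (world z) of can_centre below 0.08 m), for 0.3 s.
2. spacer_c hangs from the hook clear above the can's rim (z of spacer_c_loop in the frame of clamp above 0.155 m and contact force between hook and spacer_c above 0.1 N), for 0.15 s.
3. the same for spacer_b (z of spacer_b_loop in the frame of clamp above 0.155 m and contact force between hook and spacer_b above 0.1 N), for 0.15 s.
4. the same for spacer_a (z of spacer_a_loop in the frame of clamp above 0.155 m and contact force between hook and spacer_a above 0.1 N), for 0.15 s.
5. the lever is flipped back wide open (value of joint cam_lever below 0.7 rad), for 0.3 s.
At the end, for the whole second after the job is handed in: All spacers at rest in the tray (loop within 90 x 115 mm of its middle, under 50 mm high); can upright in it to 0.15 rad (centre same limits, under 75 mm); lever under 0.7 rad; hook at rest in its slot (collar within 15 mm of the slot point, upright to 0.2 rad) (x of spacer_a_loop in the frame of tray between -0.09 and 0.09 m and y of spacer_a_loop in the frame of tray between -0.115 and 0.115 m and height (world z) of each of spacer_a_loop, spacer_b_loop, spacer_c_loop, spacer_d_loop below 0.05 m and linear speed of each of spacer_a, spacer_b, spacer_c, spacer_d, can, hook below 0.02 m/s and x of spacer_b_loop in the frame of tray between -0.09 and 0.09 m and y of spacer_b_loop in the frame of tray between -0.115 and 0.115 m and x of spacer_c_loop in the frame of tray between -0.09 and 0.09 m and y of spacer_c_loop in the frame of tray between -0.115 and 0.115 m and x of spacer_d_loop in the frame of tray between -0.09 and 0.09 m and y of spacer_d_loop in the frame of tray between -0.115 and 0.115 m and x of can_centre in the frame of tray between -0.09 and 0.09 m and y of can_centre in the frame of tray between -0.115 and 0.115 m and height (world z) of can_centre below 0.075 m and angle between can's own z axis and vertical below 0.15 rad and value of joint cam_lever below 0.7 rad and distance between hook_collar and rack_slot below 0.015 m and angle between hook's own z axis and vertical below 0.2 rad); the robot touches nothing.
It fails at once if a bystander is moved more than 40 mm (distance of any of spanner, bearing_cup, grease_jar, screwdriver, damper from where it was at the start of the episode above 0.04 m).
It fails at once if the hook is put down into the can while the lever is not shut (horizontal distance between hook_collar and can_centre below 0.028 m and height (world z) of hook_collar below 0.225 m and value of joint cam_lever below 2 rad).
It fails at once if the can is tipped over (angle between can's own z axis and vertical above 0.6 rad).
Of spacer_c, spacer_d only 1 to 2 are there at a start; the rules pass over those that are not, and their reading is None.
At some moment in a run one of spacer_a, spacer_b, spacer_c, spacer_d may be knocked a few centimetres aside while the robot is not near it.
It also fails if it takes over 210 s, if anything falls off the work surface, if the arm or the gripper's body presses on something with over 40 N, if the wrist force passes 120 N, or if a joint passes its speed limit or range.

## Robot

A 6-joint arm with a two-finger parallel gripper is mounted at the origin on the work surface. World frame = base frame: x ahead of the robot, y to its left, z up, the work surface at z = 0. Lengths are in m, angles in rad, forces in N, time in s.
With the tool pointing down it reaches from about 0.375 to 0.9 m from the base axis. Payload 3.1 kg.
Tool frame: the origin (TCP) lies on the centre line of the jaws, within the pads' length; the fingertips stand 22 mm ahead of it and the grasp point (between the pads) lies 3 mm ahead of it; z points along the fingers, y is the direction in which the jaws open and shut (so a half turn about z gives the same grasp; the last joint's range is limited). The gripper opens to 85 mm and grips with 20 to 120 N. Pads are 22 mm wide; open, the fingers measure 114 mm over their backs; the gripper's body (76 mm by 85 mm) begins 54 mm behind the grasp point. The pads swing forward as they close: fully open they stand 13 mm farther back than shut.
Start: joints at [-1.393, 0.527, 1.433, -0, 1.181, -0.178], TCP at [0.218, -0.586, 0.253] pointing down, gripper open.
Joint ranges: [-3.08, 3.08], [-0.75, 2.2], [0.22, 2.44], [-1.43, 4.57], [0, 2.65], [-2.85, 2.85]. Speed limits (rad/s): [2.79, 2.79, 3.14, 3.14, 3.14, 3.14].

## Interface

Orientations are given as a rotation vector (axis times angle).
In Python, from rig import robot, capture, get_calibration, sign_off gives the robot as it stands. The module is installed in compiled form; this text tells all that it offers.
- The arm moves only by the shell command python3 -m inch 'ROWS' [FORCE]. ROWS is JSON, one flat list of numbers, 7 for each row, row after row: the turn, a rotation vector about the tool's x, y, z in degrees, then the shift along the tool's x, y, z in mm, then the opening, from 0 (shut) to 1 (fully open). A call has 1 to 10 rows; each row shifts and turns the commanded pose from where the row before left it, along the tool's axes as they then stand; what a row does not reach is not made up. A row lasts 1/8 s, in which the tool goes at most 62.5 mm and 10.7 degrees, less where a joint would pass 70% of its speed; a pose out of reach is approached as far as the arm can. A call with a gripper value outside its range is refused whole. The fingers move at their own pace and stop on an object; FORCE is the grip in N (left out, the last holds). Time passes only in rows, so rows that do not move let the fingers close. It gives the time, the measured TCP pose, the force and the opening at its end, in the units of the state.
- robot.state(): the state, without advancing time (a new reading comes with each control period).
- capture(name): name is "scene" or "top"; returns (picture, depth): 384x512x3 uint8, blue, green, red; 384x512 float32, m along the optical axis (not along the pixel's ray), 0 where there is no reading.
- get_calibration(name): a dict with "K" (3x3 intrinsics, pixels), "k1" (the pictures are not rectified: a ray, as slopes to the right and down, at radius r is drawn at 1 + k1 r^2 times it, then the intrinsics apply), "position" and "attitude" of the camera in the world. Camera axes: x right, y down, z forward; pixel columns grow to the right and rows downward; lengths in m; the calibration is good to about 2 mm. A picture is of the moment at which its call begins. get_calibration takes no time and is no camera call.
- sign_off(): hands the job in, once; it reports no verdict.
The state is a dict: "time_s": time; "joint_pos": joint angles; "qd": joint speeds; "effort": joint torques, N m; "position": TCP position; "tcp_rot": TCP orientation; "contact_force": force on the tool from outside, world axes, zero at the start; "wrist_torque": the same for the moment, N m; "opening": finger opening in m.
Only numpy, scipy, OpenCV 4.12 (cv2) and the standard library are available. Lean on these libraries where they do the work, as an engineer would, in place of code of your own. Each camera call takes 0.05 s, during which the arm holds its last target. There are 200 camera calls.

## Working session

There is one attempt and no reset: what is moved stays moved. The work goes in short steps, Python scripts to look and compute and a shell command to move; the robot and the scene stay as the last step left them, time stands still between calls to the robot, and variables do not carry over. Pictures are saved under pics/ and viewed, about 12 in all and at most 16, crops included, and the job is handed in when it is done.

```bash
mkdir -p pics; ls
cat > h.py <<'E'
import numpy as np,cv2
from rig import robot,capture,get_calibration,sign_off
from scipy.spatial.transform import Rotation as R
def att(c):
    a=np.array(c["attitude"],float)
    return a if a.shape==(3,3) else R.from_rotvec(a).as_matrix()
def cloud(name,depth):
    c=get_calibration(name);K=np.array(c["K"]);k1=c["k1"]
    v,u=np.mgrid[0:384,0:512]
    x=(u-K[0,2])/K[0,0];y=(v-K[1,2])/K[1,1]
    rd=np.hypot(x,y);r=rd.copy()
    for _ in range(8): r=rd/(1+k1*r*r)
    s=np.where(rd>0,r/np.maximum(rd,1e-9),1)
    d=np.stack([x*s,y*s,np.ones_like(x)],-1)
    Rm=att(c);p=np.array(c["position"])
    rays=d@Rm.T
    return p,rays,p+rays*depth[...,None]
def onplane(p,rays,u,v,z):
    r=rays[int(round(v)),int(round(u))];return p+r*(z-p[2])/r[2]
def project(name,P):
    c=get_calibration(name);K=np.array(c["K"]);k1=c["k1"]
    q=(np.atleast_2d(P)-np.array(c["position"]))@att(c)
    q=q[:,:2]/q[:,2:];q=q*(1+k1*(q**2).sum(1,keepdims=True))
    return q*[K[0,0],K[1,1]]+[K[0,2],K[1,2]]
def snap(name,tag):
    im,d=capture(name);cv2.imwrite(f'pics/{tag}.png',im);np.save(f'pics/{tag}.npy',d);return im,d
E
python3 - <<'E'
from h import *
for n in("scene","top"):
    im,d=snap(n,n+'0');print(get_calibration(n),(d>0).mean())
    cv2.imwrite(f'pics/{n}0b.png',cv2.resize(im,(800,600),interpolation=cv2.INTER_CUBIC))
print(robot.state())
E
```

```text
pics
{'K': array([[417.53694112,   0.        , 255.13591073],
       [  0.        , 417.53694112, 188.15537721],
       [  0.        ,   0.        ,   1.        ]]), 'k1': -0.010823614321647888, 'position': array([0.95491681, 0.72206035, 1.24881863]), 'attitude': array([-0.72715251, -2.76811176,  0.89449938])} 0.9960225423177084
{'K': array([[357.01021514,   0.        , 251.83235502],
       [  0.        , 357.01021514, 194.44525833],
       [  0.        ,   0.        ,   1.        ]]), 'k1': 0.03877797919394785, 'position': array([0.36950515, 0.04749257, 1.20625624]), 'attitude': array([-1.94706605,  2.27534088, -0.24139824])} 0.9959971110026041
{'time_s': 0.1, 'joint_pos': array([-1.39350732e+00,  5.28402256e-01,  1.43377676e+00,  1.45097704e-05,
        1.18137913e+00, -1.78499751e-01]), 'qd': array([ 6.29980607e-04, -1.22792433e-03, -1.14189983e-03, -6.23662813e-04,
        5.22683046e-05, -7.23664605e-04]), 'effort': array([-1.57557283e-04, -4.43304849e+01, -1.78586143e+01, -2.51370057e-04,
        3.87762513e-03,  2.56483884e-05]), 'position': array([ 0.21763062, -0.5852498 ,  0.25241274]), 'tcp_rot': array([-3.09008062e+00, -5.55572286e-01, -2.29316268e-05]), 'contact_force': array([-0.53238339, -0.328618  , -0.0995204 ]), 'wrist_torque': array([-0.02221517,  0.00605784, -0.00157989]), 'opening': 0.08548998553941185}
```

View pics/top0b.png

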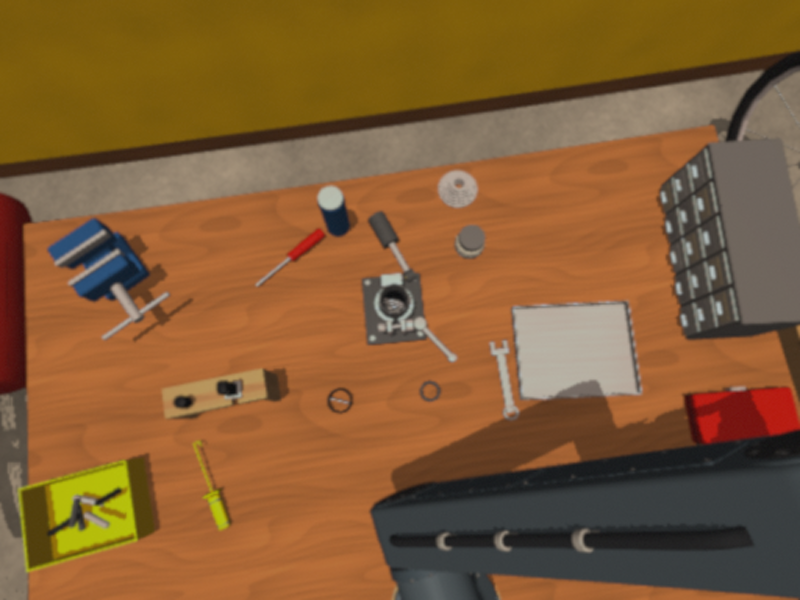

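View pics/scene0b.png

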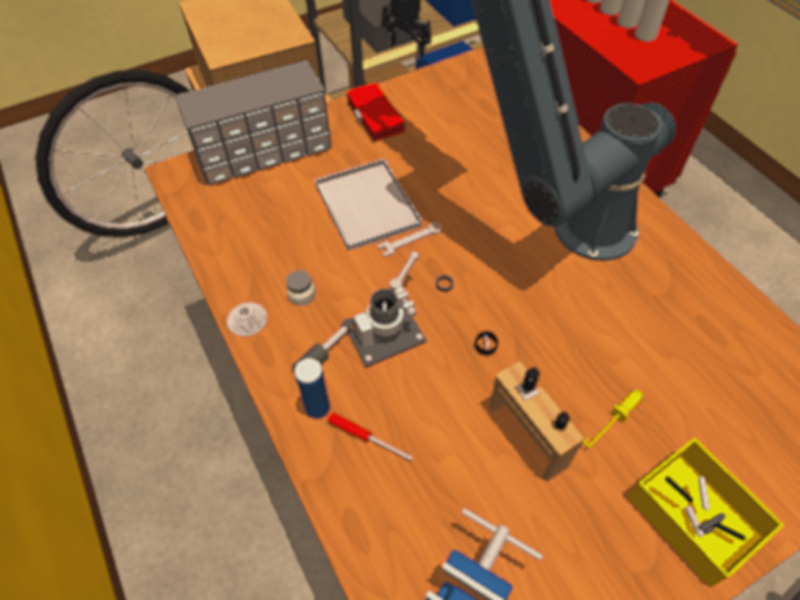

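Top view (800 px scale): stand at (394,303), lever open pointing to (452,358), rack with hook at (228,388) on the left, driver (183,402), tray (577,350) on the right, spacer_d with wire at (340,400), bearing cup (430,391), spanner (505,380). The yellow hook at (215,500) is the decoy.

Run:
```python
from h import *
C={}
for n in("scene","top"):
    im=cv2.imread(f'pics/{n}0.png');d=np.load(f'pics/{n}0.npy');C[n]=(im,)+cloud(n,d)
    P=C[n][3];hsv=cv2.cvtColor(im,cv2.COLOR_BGR2HSV)
    bench=np.abs(P[...,2])<.004
    def near(u,v,r,z0,z1):  # around a world xy
        return (np.hypot(P[...,0]-u,P[...,1]-v)<r)&(P[...,2]>z0)&(P[...,2]<z1)
    p0=C[n][1]
    def rect(m):
        q=P[m][:,:2].astype(np.float32);(c,s,a)=cv2.minAreaRect(q*1000);return len(q),np.round(c,1),np.round(s,1),round(a,1)
    def circ(m):
        q=P[m][:,:2];A=np.c_[2*q,np.ones(len(q))];s=np.linalg.lstsq(A,(q**2).sum(1),rcond=None)[0];return len(q),np.round(s[:2],4),round(float(np.sqrt(s[2]+s[0]**2+s[1]**2)),4)
    # seeds from the top picture
    if n=="top":
        Q=C[n];sd={k:onplane(Q[1],Q[2],u*.64,v*.64,z)[:2] for k,(u,v,z) in dict(can=(394,300,.13),hook=(228,388,.2),drv=(183,402,.17),rack=(215,393,.14),tray=(577,350,.01),spd=(340,400,.02),cup=(430,391,.01),lp=(418,325,.09),lt=(452,358,.09)).items()}
        print({k:np.round(v,3) for k,v in sd.items()})
        C['sd']=sd
for n in("scene","top"):
    im,p0,rays,P=C[n];sd=C['sd']
    print(n)
    print('rim',circ(near(*sd['can'],.05,.122,.137)))
    print('plate',rect(near(*sd['can'],.11,.006,.02)))
    print('rack',rect(near(*sd['rack'],.13,.132,.146)))
    print('hook>.17',rect(near(*sd['hook'],.03,.17,.26)),'drv',rect(near(*sd['drv'],.03,.155,.2)))
    print('spd',circ(near(*sd['spd'],.04,.02,.034)))
    print('tray wall',rect(near(*sd['tray'],.2,.016,.028)),'floor',rect(near(*sd['tray'],.2,.0015,.008)))
    m=near(*((sd['lp']+sd['lt'])/2),.08,.085,.105);print('lever',rect(m))
    m=near(*sd['can'],.022,.0,.115);zz=P[m][:,2];print('bore z',np.round(np.percentile(zz,[0,5,25,50,75,90,95,100]),3) if m.any() else 0)
    uv=project(n,[*sd['can'],.1])[0].astype(int);cr=im[uv[1]-24:uv[1]+24,uv[0]-32:uv[0]+32]
    uv=project(n,[*sd['spd'],.02])[0].astype(int);c2=im[uv[1]-24:uv[1]+24,uv[0]-32:uv[0]+32]
    C[n+'c']=np.hstack([cv2.resize(x,(400,300),interpolation=cv2.INTER_CUBIC) for x in(cr,c2)])
cv2.imwrite('pics/crop1.png',np.vstack([C['topc'],C['scenec']]))
```

```text
{'can': array([0.605, 0.01 ]), 'hook': array([0.478, 0.328]), 'drv': array([0.469, 0.42 ]), 'rack': array([0.476, 0.369]), 'tray': array([ 0.462, -0.365]), 'spd': array([0.434, 0.149]), 'cup': array([ 0.425, -0.039]), 'lp': array([ 0.555, -0.033]), 'lt': array([ 0.479, -0.087])}
scene
rim (57, array([0.6094, 0.0122]), 0.0287)
plate (640, array([613.7,  32.6]), array([165.9, 195.4]), 82.9)
rack (1000, array([477.7, 372.5]), array([ 58.7, 190.7]), 2.3)
hook>.17 (117, array([479.6, 338.4]), array([20.1, 24.6]), 88.2) drv (82, array([469. , 426.5]), array([23.6, 22.8]), 44.7)
spd (65, array([0.433 , 0.1547]), 0.0224)
tray wall (182, array([ 463.3, -356.9]), array([256.1, 202.5]), 84.2) floor (1426, array([ 461. , -364.2]), array([393.2, 390.2]), 43.1)
lever (165, array([528. , -51.2]), array([130.5,  44.6]), 49.1)
bore z [0.056 0.059 0.076 0.087 0.099 0.102 0.104 0.115]
top
rim (54, array([0.6098, 0.0113]), 0.0289)
plate (881, array([606.2,  11.2]), array([209.3, 169.5]), 82.3)
rack (1036, array([479.7, 372.8]), array([ 57.9, 191.8]), 3.1)
hook>.17 (100, array([479.7, 334.6]), array([17.9, 24.1]), 86.1) drv (79, array([470.5, 422.8]), array([24.4, 20. ]), 82.6)
spd (62, array([0.4349, 0.1534]), 0.0219)
tray wall (321, array([ 465.3, -359.1]), array([253.6, 199.1]), 84.3) floor (4380, array([ 460.7, -363.9]), array([396.4, 394.9]), 67.4)
lever (232, array([527.9, -52.3]), array([131.1,  43.7]), 48.4)
bore z [0.013 0.014 0.019 0.044 0.083 0.101 0.102 0.103]
```

View pics/crop1.png

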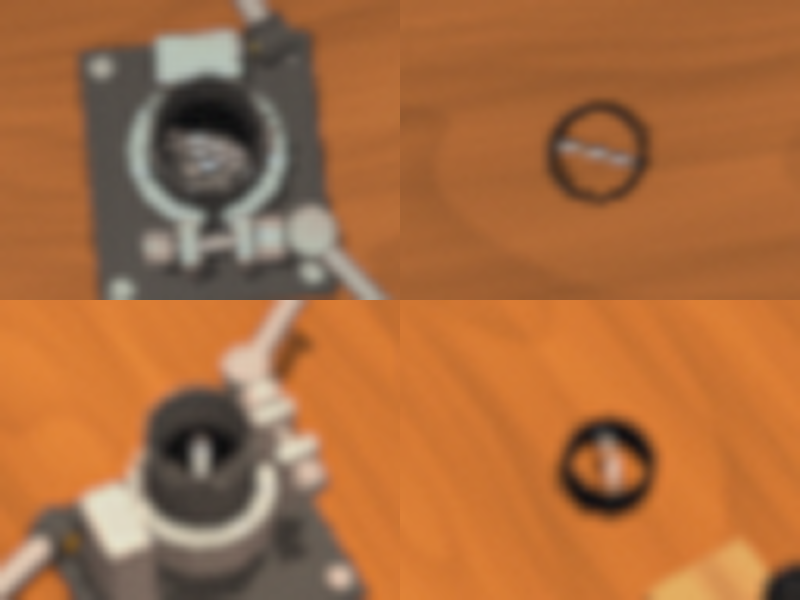

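```bash
cat >> h.py <<'E'
def yaw_tool():
    s=robot.state();M=R.from_rotvec(s["tcp_rot"]).as_matrix();return M,np.array(s["position"])
def plan(x,y,z,yaw,q=True):
    """total tool-axis shift (mm, in present axes) and turn about tool z (deg) to a pointing-down pose with tool x at yaw"""
    M,p=yaw_tool();sh=M.T@(np.array([x,y,z])-p)*1000
    yc=np.degrees(np.arctan2(M[1,0],M[0,0]));dt=-(((yaw-yc)+180)%360-180)
    T=R.from_euler('z',yaw,degrees=True).as_matrix()@np.diag([1,-1,-1])
    print('at',np.round(p,4),'yaw',round(yc,1),'tilt',np.round(np.degrees(np.arccos(-M[2,2])),2),'shift xyz',np.round(sh,1),'then turn z',round(dt,1),'rotvec',np.round(np.degrees(R.from_matrix(M.T@T).as_rotvec()),1))
E
python3 - <<'E'
from h import *
can=np.array([.6096,.0118])
for n in("scene","top"):
    im=cv2.imread(f'pics/{n}0.png');d=np.load(f'pics/{n}0.npy');p,rays,P=cloud(n,d)
    # lever outer part
    m=(np.hypot(P[...,0]-.505,P[...,1]+.072)<.05)&(P[...,2]>.085)&(P[...,2]<.105)&(P[...,1]<-.05)
    q=P[m][:,:2];l=cv2.fitLine((q*1000).astype(np.float32),cv2.DIST_HUBER,0,.01,.01).ravel()
    t=(q*1000-l[2:])@l[:2]
    print(n,'lever',len(q),'ang',np.degrees(np.arctan2(-l[1],-l[0])),'ends',l[2:]+l[:2]*t.min(),l[2:]+l[:2]*t.max())
    m=(np.hypot(*(P[...,:2]-can).transpose(2,0,1))<.021)&(P[...,2]>.092)&(P[...,2]<.106)
    q=P[m][:,:2];l=cv2.fitLine((q*1000).astype(np.float32),cv2.DIST_HUBER,0,.01,.01).ravel();print('wire c',len(q),np.degrees(np.arctan2(l[1],l[0])),l[2:])
    # bolts: white screws on plate ; plate mask = dark, near z .012
    g=cv2.cvtColor(im,cv2.COLOR_BGR2HSV)
    m=(np.hypot(*(P[...,:2]-can).transpose(2,0,1))<.115)&(P[...,2]>.008)&(P[...,2]<.018)&(g[...,1]<110)
    m=cv2.morphologyEx(m.astype(np.uint8),cv2.MORPH_OPEN,np.ones((3,3)))>0
    r=cv2.minAreaRect((P[m][:,:2]*1000).astype(np.float32));print('plate',m.sum(),r)
E
```

```text
scene lever 63 ang -148.62674 ends [470.68225327 -87.37643942] [537.74034665 -46.48695606]
wire c 7 -60.976715 [612.1031      4.5935736]
plate 234 ((614.3927001953125, 34.66114044189453), (84.99200439453125, 145.02407836914062), 81.71981811523438)
top lever 97 ang -147.3337 ends [472.33684812 -89.81018378] [539.32288982 -46.86152399]
wire c 11 69.04856 [610.62665   12.351977]
plate 565 ((612.8499755859375, 10.025917053222656), (126.71804809570312, 144.63278198242188), 86.55065155029297)
```

```bash
python3 -c "
from h import *
plan(.483,-.0806,.252,32)
im=cv2.imread('pics/top0.png');d=np.load('pics/top0.npy')
uv=project('top',[.61,.012,.09])[0].astype(int);c=im[uv[1]-15:uv[1]+15,uv[0]-20:uv[0]+20].astype(float)
c=np.clip((c-20)*2.2,0,255).astype('u1');a=cv2.resize(c,(640,480),interpolation=cv2.INTER_CUBIC);cv2.imwrite('pics/bore.png',a);print(uv)
import numpy as np
for n in('scene','top'):
  im=cv2.imread(f'pics/{n}0.png');d=np.load(f'pics/{n}0.npy');p,r,P=cloud(n,d)
  m=(np.hypot(P[...,0]-.61,P[...,1]-.012)<.024)&(P[...,2]>.02)&(P[...,2]<.12)
  for v,u in np.argwhere(m): 
    if im[v,u].min()>70: print(n,u,v,np.round(P[v,u]*1000-[609.6,11.8,0]).astype(int),im[v,u].min())
"
```

```text
at [ 0.2176 -0.5852  0.2524] yaw 20.4 tilt 0.11 shift xyz [ 424.5 -380.6    1.3] then turn z -11.6 rotvec [ -0.1  -0.  -11.6]
[251 193]
scene 245 193 [ -8 -22  89] 80
scene 246 194 [ -6 -10  99] 125
scene 247 194 [-13 -17  85] 85
scene 246 195 [-4 -7 98] 147
scene 244 196 [ -4 -23  73] 84
scene 246 196 [ -2  -2 101] 148
scene 246 197 [  0   1 100] 143
scene 244 198 [ -4 -23  61] 82
scene 246 198 [  3   6 102] 128
top 249 191 [23  4 26] 83
top 250 191 [23  1 26] 93
top 251 191 [23 -3 22] 90
top 247 192 [ 6 13 95] 83
top 248 192 [  4  10 100] 99
top 249 192 [  3   7 101] 124
top 250 192 [  3   3 101] 138
top 251 192 [  2   0 102] 133
top 255 192 [ 17 -16  24] 78
top 246 193 [10 16 62] 71
top 247 193 [ 8 13 69] 86
top 248 193 [ 8  9 69] 95
top 249 193 [18  5 20] 112
top 252 193 [ -1  -2 100] 128
top 254 193 [ -2  -9 101] 128
top 257 193 [ 11 -21  33] 72
top 248 194 [ 4 10 69] 85
top 249 194 [ 3  7 71] 106
top 250 194 [ 3  4 72] 129
top 251 194 [ 2  0 74] 130
top 252 194 [ 1 -3 73] 116
top 255 194 [ -6 -11 103] 119
top 256 194 [ -6 -14  98] 119
top 257 194 [ -5 -18  94] 102
top 248 195 [11  9 20] 79
top 250 195 [ 9  3 25] 108
top 252 195 [-2 -2 74] 122
top 253 195 [-3 -5 76] 125
top 254 195 [-3 -9 72] 124
top 255 195 [ -3 -12  69] 115
top 256 195 [  3 -16  41] 112
top 257 195 [ -8 -17  91] 102
top 258 195 [-11 -20 103] 76
top 248 196 [ 8 10 21] 89
top 250 196 [ 1  4 48] 116
top 251 196 [ 2  1 44] 139
top 252 196 [ 2 -3 40] 142
top 253 196 [ 0 -6 44] 128
top 254 196 [  5 -10  20] 107
top 255 196 [ -5 -12  66] 105
top 256 196 [ -6 -15  69] 112
top 257 196 [ -6 -18  65] 101
top 248 197 [-1 11 45] 89
top 249 197 [-1  8 43] 109
top 250 197 [-1  4 40] 109
top 257 197 [-16 -16 100] 84
top 248 198 [-3 11 41] 75
top 251 198 [-1  1 22] 85
top 252 198 [-1 -2 21] 91
top 254 198 [-2 -9 22] 98
top 255 198 [ -3 -12  22] 89
top 256 198 [-19 -12  99] 73
```

View pics/bore.png

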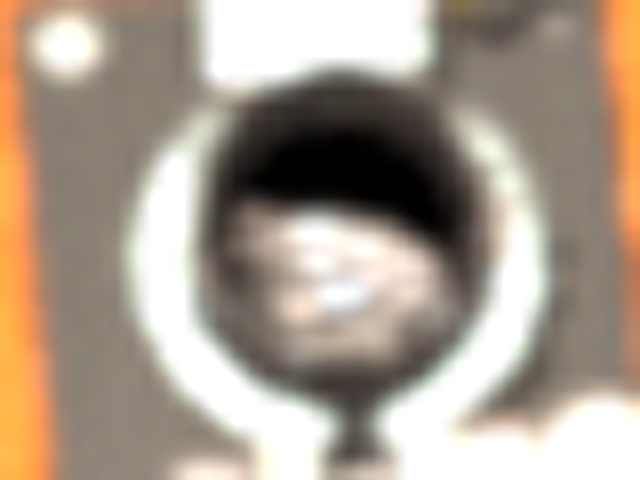

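The depth shows three wires in the bore (z≈101, 73, 44 mm), so spacer_c is present too. Wire c lies at about 66°. Next is the lever.

```bash
python3 -m inch '[0,0,0,42.5,-38,0,1, 0,0,0,42.5,-38,0,1, 0,0,0,42.5,-38,0,1, 0,0,0,42.5,-38,0,1, 0,0,0,42.5,-38,0,1, 0,0,0,42.5,-38,0,1, 0,0,0,42.5,-38,0,1, 0,0,0,42.5,-38,0,1, 0,0,0,42.5,-38,0,1, 0,0,0,42.5,-38,0,1]' 20 && python3 -m inch '[0,0,-6,0,0,0,0.32, 0,0,-6,0,0,0,0.32, 0,0,0,0,0,0,0.32, 0,0,0,0,0,0,0.32, 0,0,0,0,0,0,0.32]'; python3 -c "
from h import *
plan(.483,-.0806,.105,32);s=robot.state();print(s['opening'],s['contact_force'],s['joint_pos'])"
```

```text
time_s: 1.35
position: [0.4843, -0.0798, 0.2532]
tcp_rot: [-3.092, -0.556, 0.0]
contact_force: [0.8, -1.3, 0.4]
opening: 0.0853
time_s: 1.98
position: [0.4836, -0.0818, 0.2533]
tcp_rot: [-3.017, -0.874, 0.0]
contact_force: [0.0, 0.4, 0.1]
opening: 0.0272
at [ 0.4836 -0.0818  0.2533] yaw 32.3 tilt 0.01 shift xyz [ 1.000e-01 -1.400e+00  1.483e+02] then turn z 0.3 rotvec [-0.   0.   0.3]
0.027183341565055936 [0.03787405 0.38312057 0.13893281] [-3.95876290e-01  3.47619757e-01  1.76247234e+00  1.26588015e-05
  1.03161608e+00  6.11048425e-01]
```

```bash
python3 -m inch '[0,0,0,0,-1.4,37,0.32, 0,0,0,0,0,37,0.32, 0,0,0,0,0,37,0.32, 0,0,0,0,0,37,0.32, 0,0,0,0,0,0,0.32]' && python3 -m inch '[0,0,-8,0.86,12.25,0,0.32, 0,0,-8,0.86,12.25,0,0.32, 0,0,-8,0.86,12.25,0,0.32, 0,0,0,0,0,0,0.32]'; python3 -c "
from h import *
M,p=yaw_tool();v=p[:2]-[.5576,-.034];print(np.hypot(*v),np.degrees(np.arctan2(v[1],v[0])),np.degrees(np.arctan2(M[1,0],M[0,0])))"
```

```text
time_s: 2.6
position: [0.4813, -0.08, 0.1033]
tcp_rot: [-3.014, -0.873, 0.008]
contact_force: [-0.3, 0.2, 0.9]
opening: 0.0277
time_s: 3.1
position: [0.5092, -0.1072, 0.1067]
tcp_rot: [2.769, 1.48, 0.001]
contact_force: [-1.3, -0.5, 0.7]
opening: 0.0274
0.0877381326252383 -123.46836427124617 56.25520599049303
```

```bash
python3 -m inch '[0,0,-8,0.86,12.25,0,0.32, 0,0,-8,0.86,12.25,0,0.32, 0,0,-8,0.86,12.25,0,0.32, 0,0,-8,0.86,12.25,0,0.32, 0,0,-8,0.86,12.25,0,0.32, 0,0,-8,0.86,12.25,0,0.32, 0,0,-8,0.86,12.25,0,0.32, 0,0,0,0,0,0,0.32]' && python3 -m inch '[0,0,-8,0.86,12.25,0,0.32, 0,0,-8,0.86,12.25,0,0.32, 0,0,-8,0.86,12.25,0,0.32, 0,0,-8,0.86,12.25,0,0.32, 0,0,-8,0.86,12.25,0,0.32, 0,0,-8,0.86,12.25,0,0.32, 0,0,-8,0.86,12.25,0,0.32, 0,0,0,0,0,0,0.32, 0,0,0,0,0,0,0.32]'; python3 -c "
from h import *
M,p=yaw_tool();v=p[:2]-[.5576,-.034];print(np.hypot(*v),np.degrees(np.arctan2(v[1],v[0])),np.degrees(np.arctan2(M[1,0],M[0,0])),robot.state()['contact_force'])"
```

```text
time_s: 4.1
position: [0.5911, -0.1143, 0.1064]
tcp_rot: [1.751, 2.607, 0.0]
contact_force: [-1.7, 1.1, 1.5]
opening: 0.0274
time_s: 5.22
position: [0.6435, -0.0511, 0.1057]
tcp_rot: [0.324, 3.124, 0.001]
contact_force: [0.1, -1.1, 0.1]
opening: 0.0275
0.08756062768971959 -11.229772396409322 168.15277149646997 [ 0.08760475 -1.12260277  0.08512855]
```

```bash
python3 -m inch '[0,0,0,0,0,-40,0.32, 0,0,0,0,0,-40,0.32, 0,0,0,0,0,-40,0.32, 0,0,0,0,0,-40,0.32]' && python3 -m inch '[0,0,9.8,0,0,0,1, 0,0,9.8,0,0,0,1, 0,0,9.8,0,0,0,1, 0,0,9.8,0,0,0,1, 0,0,9.8,0,0,0,1, 0,0,9.8,0,0,0,1, 0,0,9.8,0,0,0,1, 0,0,9.8,0,0,0,1, 0,0,0,0,0,0,1]';  python3 - <<'E'
from h import *
plan(.434,.154,.2,90)
for n in('scene','top'):
    im,d=snap(n,n+'1');p,r,P=cloud(n,d)
    m=(P[...,2]>.085)&(P[...,2]<.104)&(np.hypot(P[...,0]-.6,P[...,1]+.06)<.08)&(P[...,1]<-.03)
    q=P[m];print(n,len(q));
    if len(q)>5:
        l=cv2.fitLine((q[:,:2]*1000).astype(np.float32),cv2.DIST_HUBER,0,.01,.01).ravel();print(np.degrees(np.arctan2(l[1],l[0])),q[:,:2].min(0),q[:,:2].max(0))
    m=(np.hypot(P[...,0]-.434,P[...,1]-.154)<.06)&(P[...,2]>.019)&(P[...,2]<.034)
    if m.any(): print('d',cv2.minEnclosingCircle((P[m][:,:2]*1000).astype(np.float32)))
E
```

```text
time_s: 5.72
position: [0.6432, -0.0512, 0.2667]
tcp_rot: [0.323, 3.125, 0.001]
contact_force: [-0.7, -0.0, 0.4]
opening: 0.0273
time_s: 6.85
position: [0.6433, -0.0512, 0.2653]
tcp_rot: [-2.222, -2.22, -0.001]
contact_force: [0.2, -0.5, 0.6]
opening: 0.0855
at [ 0.6433 -0.0512  0.2653] yaw 89.9 tilt 0.02 shift xyz [ 205.  -209.5   65.4] then turn z -0.1 rotvec [ 0.  -0.  -0.1]
scene 110
-11.454777 [ 0.54550537 -0.0659745 ] [ 0.65541201 -0.03001712]
d ((433.9552001953125, 154.05259704589844), 27.150434494018555)
top 0
d ((435.6107177734375, 153.37583923339844), 25.27107048034668)
```

Lever is at about -12°, shut. Now I'll pick spacer_d.

```bash
python3 -m inch '[0,0,0,29.3,-29.9,5,1, 0,0,0,29.3,-29.9,5,1, 0,0,0,29.3,-29.9,10,1, 0,0,0,29.3,-29.9,10,1, 0,0,0,29.3,-29.9,10,1, 0,0,0,29.3,-29.9,10,1, 0,0,0,29.3,-29.9,15,1, 0,0,0,0,0,0,1]' && python3 -m inch '[0,0,0,0,0,40,1, 0,0,0,0,0,40,1, 0,0,0,0,0,40,1, 0,0,0,0,0,30,1, 0,0,0,0,0,22,1, 0,0,0,0,0,0,1]' 25; python3 -c "
from h import *
plan(.4345,.154,.027,90)"
```

```text
time_s: 7.95
position: [0.4306, 0.1555, 0.1995]
tcp_rot: [-2.214, -2.224, 0.006]
contact_force: [0.0, -0.4, 0.3]
opening: 0.0856
time_s: 8.7
position: [0.4351, 0.1536, 0.0272]
tcp_rot: [-2.221, -2.22, 0.002]
contact_force: [0.6, -0.3, 0.6]
opening: 0.0854
at [0.4351 0.1536 0.0272] yaw 90.0 tilt 0.07 shift xyz [ 0.4 -0.6  0.2] then turn z -0.0 rotvec [-0.1  0.  -0. ]
```

```bash
python3 -m inch '[0,0,0,0,0,0,0, 0,0,0,0,0,0,0, 0,0,0,0,0,0,0, 0,0,0,0,0,0,0, 0,0,0,0,0,-30,0, 0,0,0,0,0,-40,0, 0,0,0,0,0,-50,0, 0,0,0,0,0,-50,0, 0,0,0,0,0,0,0]' 25;  python3 -c "
from h import *
plan(.512,-.283,.2,90)"
```

```text
time_s: 9.82
position: [0.4366, 0.1547, 0.2023]
tcp_rot: [2.217, 2.217, 0.012]
contact_force: [-0.3, 0.4, -1.3]
opening: 0.0517
at [0.4366 0.1547 0.2023] yaw 90.0 tilt 0.59 shift xyz [-437.7   75.3    2.6] then turn z 0.0 rotvec [ 0.6 -0.1  0. ]
```

```bash
python3 -m inch '[0,0,0,-43.7,7.5,0,0, 0,0,0,-43.7,7.5,0,0, 0,0,0,-43.7,7.5,0,0, 0,0,0,-43.7,7.5,0,0, 0,0,0,-43.7,7.5,0,0, 0,0,0,-43.7,7.5,0,0, 0,0,0,-43.7,7.5,0,0, 0,0,0,-43.7,7.5,0,0, 0,0,0,-43.7,7.5,0,0, 0,0,0,-43.7,7.5,0,0]' && python3 -m inch '[0,0,0,0,0,0,0, 0,0,0,0,0,40,0, 0,0,0,0,0,40,0, 0,0,0,0,0,40,0, 0,0,0,0,0,30,0, 0,0,0,0,0,15,0, 0,0,0,0,0,0,0, 0,0,0,0,0,0,0]';  python3 -c "
from h import *
plan(.512,-.283,.031,90)"
```

```text
time_s: 11.08
position: [0.5085, -0.2836, 0.1968]
tcp_rot: [-2.22, -2.219, 0.0]
contact_force: [0.3, 0.1, -0.6]
opening: 0.0513
time_s: 12.08
position: [0.5093, -0.2825, 0.0336]
tcp_rot: [2.221, 2.221, 0.0]
contact_force: [0.1, 0.1, -0.7]
opening: 0.0515
at [ 0.5093 -0.2825  0.0336] yaw 90.0 tilt 0.02 shift xyz [-0.5  2.7  2.6] then turn z 0.0 rotvec [0. 0. 0.]
```

```bash
python3 -m inch '[0,0,0,0,0,2,0, 0,0,0,0,0,0,0.72, 0,0,0,0,0,0,0.72, 0,0,0,0,0,0,0.72, 0,0,0,0,0,-40,0.72, 0,0,0,0,0,-55,0.72, 0,0,0,0,0,-55,0.72, 0,0,0,0,0,-55,0.8, 0,0,0,0,0,-55,0.8]' && python3 -m inch '[0,0,0,55,-2.7,0,0.8, 0,0,0,55,-2.7,0,0.8, 0,0,0,55,-2.7,0,0.8, 0,0,0,55,-2.7,0,0.8, 0,0,0,55,-2.7,0,0.8, 0,0,0,55,-2.7,0,0.8, 0,0,0,55,-2.7,0,0.8, 0,0,0,55,-2.7,0,0.8, 0,0,0,55,-2.7,0,0.8, 0,0,0,55,-2.7,0,0.8]' && python3 -m inch '[0,0,0,55,-2.7,0,0.8, 0,0,-9.3,0,0,0,0.8, 0,0,-9.3,0,0,0,0.8, 0,0,-9.3,0,0,0,0.8, 0,0,-9.3,0,0,0,0.8, 0,0,-9.3,0,0,0,0.8, 0,0,-9.3,0,0,0,0.8, 0,0,-9.3,0,0,0,0.8, 0,0,-9.3,0,0,0,0.8, 0,0,-9.3,0,0,0,0.8]';  python3 - <<'E'
from h import *
plan(.4795,.3368,.19,182.7)
for n in('scene','top'):
    im,d=snap(n,n+'2');p,r,P=cloud(n,d)
    m=(np.hypot(P[...,0]-.51,P[...,1]+.283)<.05)&(P[...,2]>.023)&(P[...,2]<.04)
    print(n,'d in tray',m.sum(),P[m].mean(0) if m.any() else 0)
    bs=(np.hypot(P[...,0]-.61,P[...,1]-.012)<.02)&(P[...,2]>.092)&(P[...,2]<.106)&(im.min(2)>70)
    q=P[bs]; print(len(q)); 
    if len(q)>3: l=cv2.fitLine((q[:,:2]*1000).astype(np.float32),cv2.DIST_HUBER,0,.01,.01).ravel();print('c',np.degrees(np.arctan2(l[1],l[0])),l[2:])
    c=(np.hypot(P[...,0]-.61,P[...,1]-.012)<.05)&(P[...,2]>.122)&(P[...,2]<.137);q=P[c][:,:2]
    if len(q)>9: A=np.c_[2*q,np.ones(len(q))];print('rim',np.linalg.lstsq(A,(q**2).sum(1),rcond=None)[0][:2])
im=cv2.imread('pics/scene0.png');cv2.imwrite('pics/rk.png',cv2.resize(im[220:310,300:385],None,fx=6,fy=6,interpolation=cv2.INTER_CUBIC))
E
```

```text
time_s: 13.2
position: [0.5088, -0.2825, 0.2932]
tcp_rot: [2.222, 2.221, 0.0]
contact_force: [1.3, -0.3, -0.1]
opening: 0.068
time_s: 14.45
position: [0.4819, 0.2689, 0.2914]
tcp_rot: [2.221, 2.221, 0.0]
contact_force: [0.9, -0.6, 0.8]
opening: 0.0682
time_s: 15.7
position: [0.4793, 0.3221, 0.2912]
tcp_rot: [-0.165, -3.137, 0.0]
contact_force: [-0.3, 0.0, -0.4]
opening: 0.0687
at [0.4793 0.3221 0.2912] yaw 174.0 tilt 0.02 shift xyz [  1.3  14.7 101.2] then turn z -8.7 rotvec [-0.  -0.  -8.7]
scene d in tray 48 [ 0.51143744 -0.27894788  0.02804146]
6
c 74.16071 [608.1473      7.6738796]
rim [0.60983236 0.01210011]
top d in tray 67 [ 0.50949703 -0.28365788  0.02974153]
14
c 65.54988 [610.9241     9.073192]
rim [0.61100384 0.01115435]
```

View pics/rk.png

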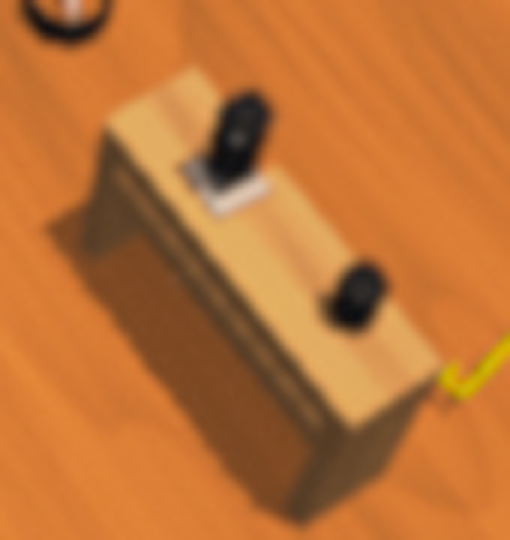

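```bash
python3 -m inch '[0,0,0,1.3,14.7,0,0.8, 0,0,-6,0,0,0,0.8, 0,0,0,0,0,0,0.8, 0,0,0,0,0,35,0.8, 0,0,0,0,0,35,0.8, 0,0,0,0,0,31,0.8, 0,0,0,0,0,0,0.8]' && python3 -c "
from h import *
plan(.4795,.3368,.19,180)" && python3 -m inch '[0,0,0,0,0,0,0, 0,0,0,0,0,0,0, 0,0,0,0,0,0,0, 0,0,0,0,0,0,0, 0,0,0,0,0,0,0, 0,0,0,0,0,0,0]' 60;python3 -c "
from h import *
plan(.4795,.3368,.19,180);print(robot.state()['contact_force'])"
```

```text
time_s: 16.68
position: [0.4783, 0.3365, 0.188]
tcp_rot: [-0.012, -3.136, 0.004]
contact_force: [0.1, -0.1, -0.3]
opening: 0.0687
at [0.4783 0.3365 0.188 ] yaw 179.6 tilt 0.34 shift xyz [-1.1  0.3 -2. ] then turn z -0.4 rotvec [-0.1 -0.3 -0.4]
time_s: 17.42
position: [0.4807, 0.3374, 0.1918]
tcp_rot: [0.009, 3.139, 0.002]
contact_force: [-0.2, -0.0, 6.1]
opening: 0.0194
at [0.4807 0.3374 0.1918] yaw 179.7 tilt 0.16 shift xyz [ 1.2 -0.6  1.8] then turn z -0.3 rotvec [ 0.1  0.1 -0.3]
[-1.62048737e-01 -3.58949631e-03  6.13691906e+00]
```

```bash
python3 -m inch '[0,0,0,0,0,-6,0, 0,0,0,0,0,-6,0, 0,0,0,0,0,0,0, 0,0,0,15,-0.7,0,0, 0,0,0,15,-0.7,0,0, 0,0,0,20,-0.9,0,0, 0,0,0,20,-0.9,0,0, 0,0,0,0,0,-40,0, 0,0,0,0,0,-50,0, 0,0,0,0,0,-50,0]' 60;  python3 - <<'E'
from h import *
s=robot.state();print(s['position'],s['contact_force'],s['opening'])
tc=s['position'];out=[]
for n in('scene','top'):
    im,d=snap(n,n+'3');p,r,P=cloud(n,d)
    uv=project(n,tc-[0,0,.11])[0].astype(int);print(n,uv)
    v0,u0=max(uv[1]-50,0),max(uv[0]-40,0);out.append(cv2.resize(im[v0:v0+100,u0:u0+80],(400,500),interpolation=cv2.INTER_CUBIC))
cv2.imwrite('pics/hk.png',np.hstack(out))
E
```

```text
time_s: 18.68
position: [0.4081, 0.3339, 0.3432]
tcp_rot: [-0.008, -3.14, 0.001]
contact_force: [1.4, -0.0, -0.9]
opening: 0.0193
[0.40812184 0.33385287 0.34318799] [ 1.37937783 -0.03975281 -0.90556696] 0.01930165672164563
scene [361 222]
top [142 273]
```

View pics/hk.png

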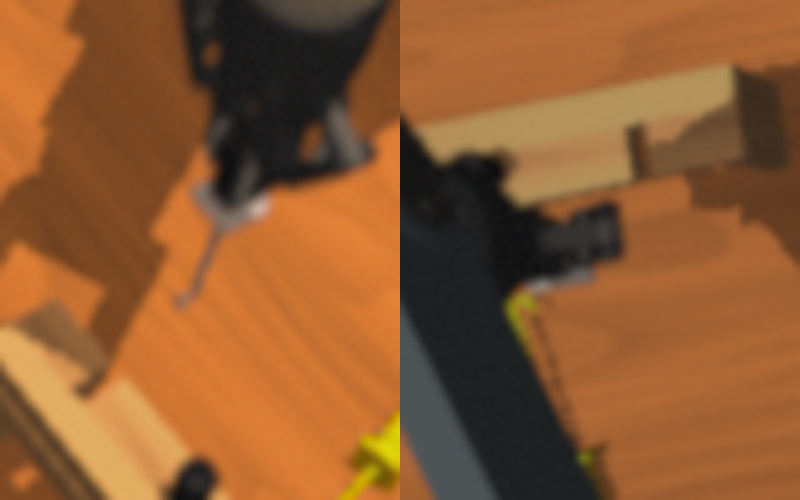

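Run:
```python
from h import *
T=np.array([.4081,.3339,.3432])
for dz in(.153,):
  b=T-[0,0,dz]
  print('collar',project('scene',T-[0,0,.05]),'bend',project('scene',b))
  for nm,v in dict(px=[.0115,0,0],mx=[-.0115,0,0],py=[0,.0115,0]).items(): print(nm,project('scene',[b+v,b+v+[0,0,.011]]).round(1).tolist())
im=cv2.imread('pics/scene3.png')
cv2.imwrite('pics/hk2.png',cv2.resize(im[215:240,345:375],(600,500),interpolation=cv2.INTER_CUBIC))
```

```text
collar [[366.09773196 211.2417301 ]] bend [[358.86345026 230.32842098]]
px [[355.7, 232.0], [356.4, 230.1]]
mx [[362.0, 228.6], [362.8, 226.7]]
py [[361.3, 233.3], [362.1, 231.4]]
```

View pics/hk2.png

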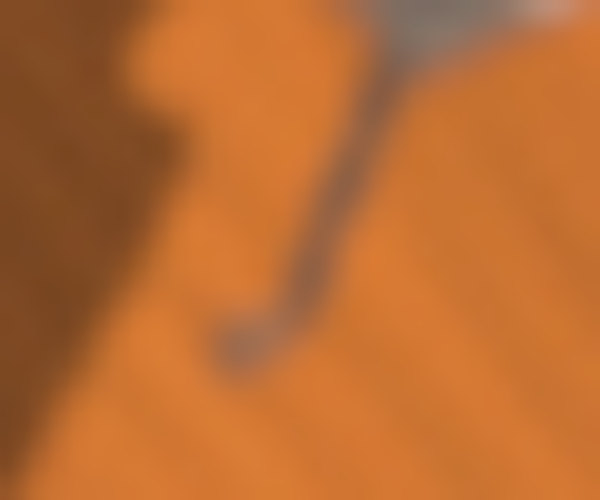

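```bash
python3 -m inch '[0,0,10.3,0,0,0,0, 0,0,10.3,0,0,0,0, 0,0,10.3,0,0,0,0, 0,0,10.3,0,0,0,0, 0,0,10.3,0,0,0,0, 0,0,10.3,0,0,0,0, 0,0,10.3,0,0,0,0, 0,0,10.3,0,0,0,0, 0,0,10.3,0,0,0,0, 0,0,10.3,0,0,0,0]' 60; python3 -c "
from h import *
plan(.6015,.0153,.34,77)"
```

```text
time_s: 20.02
position: [0.4082, 0.3337, 0.3409]
tcp_rot: [-2.469, -1.942, 0.005]
contact_force: [-0.1, -0.8, -0.5]
opening: 0.0197
at [0.4082 0.3337 0.3409] yaw 76.4 tilt 0.18 shift xyz [-263.9  262.9    0.8] then turn z -0.6 rotvec [-0.1  0.1 -0.6]
```

```bash
python3 -m inch '[0,0,0,-29.3,29.2,0,0, 0,0,0,-29.3,29.2,0,0, 0,0,0,-29.3,29.2,0,0, 0,0,0,-29.3,29.2,0,0, 0,0,0,-29.3,29.2,0,0, 0,0,0,-29.3,29.2,0,0, 0,0,0,-29.3,29.2,0,0, 0,0,0,-29.3,29.2,0,0, 0,0,0,-29.3,29.2,0,0, 0,0,0,0,0,0,0]' 60; python3 -m inch '[0,0,0,0,0,0,0]'
python3 - <<'E'
from h import *
plan(.6015,.0153,.34,77)
s=robot.state();tc=np.array(s['position']);out=[]
b=tc-[0,0,.154]
print('bend pred',project('scene',[tc-[0,0,.06],b,b+[-.0115*np.cos(np.radians(77)),-.0115*np.sin(np.radians(77)),0]]).round(1).tolist())
for n in('scene','top'):
    im,d=snap(n,n+'4')
    uv=project(n,b)[0].astype(int)
    out.append(cv2.resize(im[uv[1]-25:uv[1]+25,uv[0]-20:uv[0]+20],(400,500),interpolation=cv2.INTER_CUBIC));print(uv)
cv2.imwrite('pics/hk4.png',np.hstack(out))
E
```

```text
time_s: 21.28
position: [0.6051, 0.0149, 0.3405]
tcp_rot: [-2.466, -1.944, 0.003]
contact_force: [-0.4, 1.3, -1.2]
opening: 0.0195
time_s: 21.4
position: [0.6035, 0.0178, 0.3411]
tcp_rot: [-2.462, -1.947, 0.003]
contact_force: [-1.0, 1.2, -0.8]
opening: 0.0195
at [0.6035 0.0178 0.3411] yaw 76.7 tilt 0.2 shift xyz [-2.9 -1.4  1.1] then turn z -0.3 rotvec [-0.2 -0.  -0.3]
bend pred [[246.7, 163.0], [247.6, 181.8], [246.6, 179.0]]
[247 181]
[249 188]
```

View pics/hk4.png

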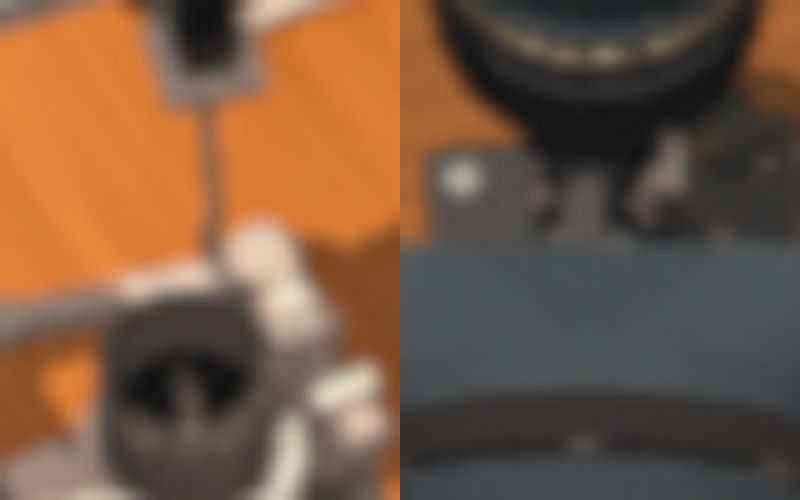

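```bash
python3 -m inch '[0,0,0,-1.5,-1,20,0, 0,0,0,0,0,20,0, 0,0,0,0,0,15,0, 0,0,0,0,0,0,0, 0,0,0,0,0,0,0]' 60; python3 -c "
from h import *
plan(.6015,.0153,.2367,77)"
```

```text
time_s: 22.12
position: [0.604, 0.016, 0.288]
tcp_rot: [2.463, 1.949, 0.001]
contact_force: [0.0, 0.4, -0.7]
opening: 0.0198
at [0.604 0.016 0.288] yaw 76.7 tilt 0.08 shift xyz [-1.3 -2.4 51.3] then turn z -0.3 rotvec [ 0.1 -0.  -0.3]
```

```bash
python3 -m inch '[0,0,0,-1.3,-2.4,10,0, 0,0,0,0,0,10,0, 0,0,0,0,0,10,0, 0,0,0,0,0,10,0, 0,0,0,0,0,10,0, 0,0,0,0,0,0,0, 0,0,0,0,0,0,0]' 60; python3 -c "
from h import *
plan(.6015,.0153,.2367,77);print(robot.state()['wrist_torque'])"
```

```text
time_s: 23.0
position: [0.6013, 0.015, 0.2375]
tcp_rot: [2.464, 1.949, 0.001]
contact_force: [-0.1, -0.4, -0.5]
opening: 0.0194
at [0.6013 0.015  0.2375] yaw 76.7 tilt 0.03 shift xyz [0.3 0.2 0.8] then turn z -0.3 rotvec [ 0.  -0.  -0.3]
[-0.00908437  0.03250119  0.05025113]
```

```bash
python3 -m inch '[0,0,-10,0,0,0,0, 0,0,-10,0,0,0,0, 0,0,-10,0,0,0,0, 0,0,-10,0,0,0,0, 0,0,-10,0,0,0,0, 0,0,-10,0,0,0,0, 0,0,-10,0,0,0,0, 0,0,-10,0,0,0,0, 0,0,0,-3,0,0,0, 0,0,0,-2.5,0,0,0]' 60; python3 -m inch '[0,0,0,0,0,0,0, 0,0,0,0,0,-8,0, 0,0,0,0,0,-8,0, 0,0,0,0,0,-8,0, 0,0,0,0,0,-8,0, 0,0,0,0,0,0,0]';python3 - <<'E'
from h import *
im,d=snap('scene','scene5');s=robot.state();tc=s['position'];print(tc,s['contact_force'],s['wrist_torque'])
p,r,P=cloud('scene',d)
m=(np.hypot(P[...,0]-.61,P[...,1]-.012)<.027)&(P[...,2]>.06)&(P[...,2]<.2)
for z0 in np.arange(.06,.2,.01): print(round(z0,2),int((m&(P[...,2]>=z0)&(P[...,2]<z0+.01)).sum()),end='; ')
u,v=project('scene',[.61,.012,.13])[0].astype(int)
cv2.imwrite('pics/s5.png',cv2.resize(im[v-30:v+30,u-30:u+30],(600,600),interpolation=cv2.INTER_CUBIC))
E
```

```text
time_s: 24.25
position: [0.6065, 0.0128, 0.2377]
tcp_rot: [0.638, 3.075, 0.0]
contact_force: [-0.4, -0.0, -1.3]
opening: 0.0193
time_s: 25.0
position: [0.6065, 0.0128, 0.2704]
tcp_rot: [0.634, 3.075, 0.0]
contact_force: [0.5, -0.1, -1.5]
opening: 0.0191
[0.60616577 0.01289511 0.26976606] [-0.07009797  0.82462453 -1.34358053] [ 0.00987131  0.00578267 -0.06350996]
0.06 8; 0.07 13; 0.08 1; 0.09 13; 0.1 20; 0.11 42; 0.12 26; 0.13 7; 0.14 3; 0.15 3; 0.16 2; 0.17 3; 0.18 1; 0.19 2; 0.2 0;
```

View pics/s5.png

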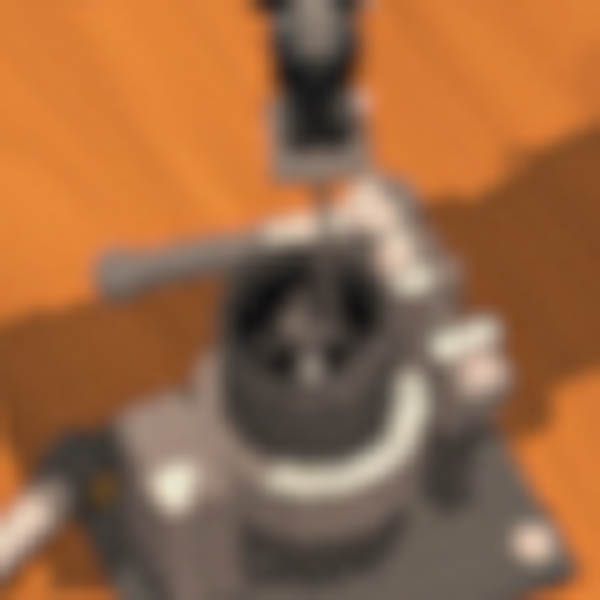

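The wire now sits nearer the rim, so the hook is engaged. Raising it clear.

```bash
python3 -m inch '[0,0,0,0,0,-12,0, 0,0,0,0,0,-12,0, 0,0,0,0,0,-12,0, 0,0,0,0,0,-12,0, 0,0,0,0,0,-12,0, 0,0,0,0,0,-12,0, 0,0,0,0,0,-12,0, 0,0,0,0,0,0,0, 0,0,0,0,0,0,0, 0,0,0,0,0,0,0]' 60;python3 - <<'E'
from h import *
im,d=snap('scene','scene6');s=robot.state();tc=s['position'];print(tc,s['contact_force'])
p,r,P=cloud('scene',d)
q=P[(np.hypot(P[...,0]-tc[0],P[...,1]-tc[1])<.035)&(P[...,2]>.135)&(P[...,2]<.25)]
for z0 in np.arange(.13,.25,.01): print(round(z0,2),int(((q[:,2]>=z0)&(q[:,2]<z0+.01)).sum()),end='; ')
plan(.505,-.37,.35,157)
E
```

```text
time_s: 26.3
position: [0.6057, 0.0129, 0.3526]
tcp_rot: [-0.635, -3.075, 0.0]
contact_force: [-0.7, 0.1, -0.2]
opening: 0.0198
[0.60574093 0.01292312 0.35262456] [ 0.27600389  0.49357295 -0.88975732]
0.13 0; 0.14 0; 0.15 0; 0.16 0; 0.17 20; 0.18 55; 0.19 72; 0.2 49; 0.21 3; 0.22 2; 0.23 1; 0.24 2; at [0.6057 0.0129 0.3526] yaw 156.7 tilt 0.08 shift xyz [ -59.1 -391.5    2.7] then turn z -0.3 rotvec [-0.  -0.1 -0.3]
```

```bash
python3 -m inch '[0,0,0,-3,-16,0,0, 0,0,0,-4,-26,0,0, 0,0,0,-4,-28,0,0, 0,0,0,-5,-28,0,0, 0,0,0,-5,-28,0,0, 0,0,0,-5,-28,0,0, 0,0,0,-5,-28,0,0, 0,0,0,-5,-28,0,0, 0,0,0,-5,-28,0,0, 0,0,0,-5,-28,0,0]' 60;python3 -m inch '[0,0,0,-5,-28,0,0, 0,0,0,-4,-28,0,0, 0,0,0,-3,-26,0,0, 0,0,0,-2,-16,0,0, 0,0,0,0,-8,0,0, 0,0,0,0,0,0,0, 0,0,0,0,0,0,0, 0,0,0,0,0,0,0]'; python3 -c "
from h import *
plan(.4987,-.361,.167,157)"
```

```text
time_s: 27.6
position: [0.542, -0.2514, 0.3531]
tcp_rot: [-0.636, -3.076, 0.001]
contact_force: [0.0, -0.2, -0.6]
opening: 0.0194
time_s: 28.6
position: [0.5142, -0.3516, 0.3534]
tcp_rot: [-0.633, -3.077, -0.0]
contact_force: [0.2, 0.1, -0.8]
opening: 0.0194
at [ 0.5142 -0.3516  0.3534] yaw 156.8 tilt 0.01 shift xyz [ 10.6 -14.8 186.4] then turn z -0.2 rotvec [ 0.  -0.  -0.2]
```

```bash
python3 -m inch '[0,0,0,5,-7,20,0, 0,0,0,5.6,-7.8,25,0, 0,0,0,0,0,30,0, 0,0,0,0,0,30,0, 0,0,0,0,0,25,0, 0,0,0,0,0,20,0, 0,0,0,0,0,12,0, 0,0,0,0,0,10,0, 0,0,0,0,0,10,0, 0,0,0,0,0,0,0]' 60;python3 -m inch '[0,0,0,0,0,4,0, 0,0,0,0,0,0,0]'
python3 - <<'E'
from h import *
plan(.4987,-.361,.167,157);print(robot.state()['contact_force'])
for n in('scene','top'):
    im,d=snap(n,n+'7');p,r,P=cloud(n,d)
    q=P[(np.hypot(P[...,0]-.504,P[...,1]+.363)<.04)&(P[...,2]>.008)&(P[...,2]<.1)]
    print(n,[(round(z0,3),int(((q[:,2]>=z0)&(q[:,2]<z0+.005)).sum())) for z0 in np.arange(.005,.1,.005)])
    m=q[(q[:,2]>.023)&(q[:,2]<.035)];print(cv2.minEnclosingCircle((m[:,:2]*1000).astype(np.float32)) if len(m) else 0)
E
```

```text
time_s: 29.85
position: [0.4981, -0.3616, 0.1708]
tcp_rot: [-0.635, -3.076, -0.001]
contact_force: [0.2, -0.3, -0.4]
opening: 0.0191
time_s: 30.1
position: [0.4983, -0.3619, 0.1674]
tcp_rot: [0.635, 3.077, -0.0]
contact_force: [0.2, 0.3, -1.3]
opening: 0.0194
at [ 0.4983 -0.3619  0.1674] yaw 156.7 tilt 0.01 shift xyz [0.  1.  0.4] then turn z -0.3 rotvec [-0.   0.  -0.3]
[ 0.23597117  0.27746043 -1.28959487]
scene [(np.float64(0.005), 10), (np.float64(0.01), 20), (np.float64(0.015), 19), (np.float64(0.02), 25), (np.float64(0.025), 24), (np.float64(0.03), 9), (np.float64(0.035), 3), (np.float64(0.04), 1), (np.float64(0.045), 1), (np.float64(0.05), 1), (np.float64(0.055), 1), (np.float64(0.06), 1), (np.float64(0.065), 0), (np.float64(0.07), 3), (np.float64(0.075), 2), (np.float64(0.08), 0), (np.float64(0.085), 2), (np.float64(0.09), 1), (np.float64(0.095), 0)]
((502.7155456542969, -362.69610595703125), 27.613727569580078)
top [(np.float64(0.005), 0), (np.float64(0.01), 0), (np.float64(0.015), 0), (np.float64(0.02), 0), (np.float64(0.025), 0), (np.float64(0.03), 0), (np.float64(0.035), 0), (np.float64(0.04), 0), (np.float64(0.045), 0), (np.float64(0.05), 0), (np.float64(0.055), 0), (np.float64(0.06), 0), (np.float64(0.065), 0), (np.float64(0.07), 0), (np.float64(0.075), 0), (np.float64(0.08), 0), (np.float64(0.085), 0), (np.float64(0.09), 0), (np.float64(0.095), 0)]
0
```

Ring is flat on the tray floor at (503,-363). Unhooking it.

```bash
python3 -m inch '[0,0,0,5,0,0,0, 0,0,10,0,0,0,0, 0,0,10,0,0,0,0, 0,0,10,0,0,0,0, 0,0,10,0,0,0,0, 0,0,10,0,0,0,0, 0,0,10,0,0,0,0, 0,0,10,0,0,0,0, 0,0,10,0,0,0,0, 0,0,0,0,0,-5,0]' 60;python3 -m inch '[0,0,0,0,0,-10,0, 0,0,0,0,0,-10,0, 0,0,0,0,0,-20,0, 0,0,0,0,0,-40,0, 0,0,0,0,0,-50,0, 0,0,0,0,0,-38,0, 0,0,0,0,0,0,0]'
cat > meas.py <<'E'
from h import *
import sys
tag=sys.argv[1];zl=float(sys.argv[2])
s=robot.state();tc=s['position'];print(tc,s['contact_force'])
for n in('scene','top'):
    im,d=snap(n,n+tag);p,r,P=cloud(n,d)
    c=(np.hypot(P[...,0]-.61,P[...,1]-.012)<.05)&(P[...,2]>.122)&(P[...,2]<.137);q=P[c][:,:2]
    if len(q)>20: A=np.c_[2*q,np.ones(len(q))];print(n,'rim',np.linalg.lstsq(A,(q**2).sum(1),rcond=None)[0][:2].round(4))
    m=(np.hypot(P[...,0]-.61,P[...,1]-.012)<.021)&(P[...,2]>zl-.009)&(P[...,2]<zl+.005)&(im.min(2)>70)
    q=P[m]
    if len(q)>3:
        l=cv2.fitLine((q[:,:2]*1000).astype(np.float32),cv2.DIST_HUBER,0,.01,.01).ravel();print(n,'wire',len(q),'ang',round(np.degrees(np.arctan2(l[1],l[0])),1),'thru',l[2:],(q*1000-[610,11.7,0]).round().astype(int).tolist())
    for k,(x,y) in dict(d=(.51,-.283),c=(.503,-.363),b=(.426,-.279),a=(.418,-.358)).items():
        m=(np.hypot(P[...,0]-x,P[...,1]-y)<.045)&(P[...,2]>.022)&(P[...,2]<.06)
        if m.sum()>15: print(n,k,m.sum(),P[m].mean(0).round(3))
E
python3 meas.py 8 .0717
```

```text
time_s: 31.45
position: [0.4933, -0.3595, 0.1722]
tcp_rot: [-2.461, -1.951, 0.0]
contact_force: [-0.4, -0.2, -1.3]
opening: 0.0196
time_s: 32.33
position: [0.4951, -0.3612, 0.3452]
tcp_rot: [2.455, 1.944, 0.001]
contact_force: [0.2, 0.5, -1.0]
opening: 0.0193
[ 0.49509605 -0.361189    0.34517872] [ 0.15031758  0.50591831 -0.96751109]
scene rim [0.6104 0.0118]
scene d 59 [ 0.51  -0.28   0.027]
scene c 53 [ 0.504 -0.359  0.027]
top rim [0.611  0.0112]
top wire 12 ang 64.4 thru [611.70654  11.66891] [[9, 16, 64], [7, 13, 71], [7, 10, 72], [6, 6, 73], [2, 4, 75], [3, 0, 68], [1, -3, 75], [0, -6, 75], [-2, -5, 71], [-3, -9, 72], [-3, -12, 69], [-6, -15, 65]]
top d 73 [ 0.509 -0.283  0.028]
top c 80 [ 0.504 -0.365  0.028]
```

```bash
python3 -m inch '[0,0,0,0,0,0,0]' 60;python3 -c "
from h import *
plan(.6025,.0161,.345,77)"
```

```text
time_s: 32.55
position: [0.493, -0.3591, 0.3385]
tcp_rot: [-2.461, -1.947, 0.001]
contact_force: [-0.5, 0.3, -0.3]
opening: 0.0194
at [ 0.493  -0.3591  0.3385] yaw 76.7 tilt 0.22 shift xyz [390.4  20.3  -5.7] then turn z -0.3 rotvec [-0.2 -0.1 -0.3]
```

```bash
python3 -m inch '[0,0,0,39,2,0,0, 0,0,0,39,2,0,0, 0,0,0,39,2,0,0, 0,0,0,39,2,0,0, 0,0,0,39,2,0,0, 0,0,0,39,2,0,0, 0,0,0,39,2,0,0, 0,0,0,39,2,0,0, 0,0,0,39,2,0,0, 0,0,0,39,2,0,0]' 60;python3 -m inch '[0,0,0,0,0,0,0, 0,0,0,0,0,0,0, 0,0,0,0,0,15,0, 0,0,0,0,0,15,0, 0,0,0,0,0,0,0, 0,0,0,0,0,0,0]'; python3 -c "
from h import *
plan(.6025,.0161,.2097,77)"
```

```text
time_s: 33.8
position: [0.6026, 0.0163, 0.3384]
tcp_rot: [-2.462, -1.948, 0.004]
contact_force: [0.4, 0.4, -1.3]
opening: 0.0195
time_s: 34.55
position: [0.6031, 0.0146, 0.3101]
tcp_rot: [-2.464, -1.948, 0.0]
contact_force: [-0.2, -0.2, -0.5]
opening: 0.0196
at [0.6031 0.0146 0.3101] yaw 76.7 tilt 0.01 shift xyz [  1.3  -0.9 100.4] then turn z -0.3 rotvec [-0.   0.  -0.3]
```

```bash
python3 -m inch '[0,0,0,1,-1,15,0, 0,0,0,0,0,15,0, 0,0,0,0,0,15,0, 0,0,0,0,0,15,0, 0,0,0,0,0,15,0, 0,0,0,0,0,10,0, 0,0,0,0,0,8,0, 0,0,0,0,0,7,0, 0,0,0,0,0,0,0, 0,0,0,0,0,0,0]' 60; python3 -c "
from h import *
plan(.6025,.0161,.2097,77);print(robot.state()['contact_force'])"
```

```text
time_s: 35.8
position: [0.6026, 0.0162, 0.2107]
tcp_rot: [2.463, 1.949, 0.001]
contact_force: [-0.1, -0.1, -1.4]
opening: 0.0191
at [0.6026 0.0162 0.2107] yaw 76.7 tilt 0.05 shift xyz [-0.1 -0.   1. ] then turn z -0.3 rotvec [ 0.  -0.  -0.3]
[-0.10926502 -0.08131311 -1.37778879]
```

```bash
python3 -m inch '[0,0,-10,0,0,1,0, 0,0,-10,0,0,0,0, 0,0,-10,0,0,0,0, 0,0,-10,0,0,0,0, 0,0,-10,0,0,0,0, 0,0,-10,0,0,0,0, 0,0,-10,0,0,0,0, 0,0,-7,0,0,0,0, 0,0,0,-3,0,0,0, 0,0,0,-2.5,0,0,0]' 60; python3 -m inch '[0,0,0,0,0,0,0, 0,0,0,0,0,-8,0, 0,0,0,0,0,-8,0, 0,0,0,0,0,-8,0, 0,0,0,0,0,-8,0, 0,0,0,0,0,-8,0, 0,0,0,0,0,-8,0, 0,0,0,0,0,-8,0, 0,0,0,0,0,-12,0, 0,0,0,0,0,-12,0]'; python3 -m inch '[0,0,0,0,0,-12,0, 0,0,0,0,0,-12,0, 0,0,0,0,0,-12,0, 0,0,0,0,0,-12,0, 0,0,0,0,0,-12,0, 0,0,0,0,0,0,0, 0,0,0,0,0,0,0, 0,0,0,0,0,0,0]';python3 - <<'E'
from h import *
im,d=snap('scene','scene9');s=robot.state();tc=s['position'];print(tc,s['contact_force'])
p,r,P=cloud('scene',d)
q=P[(np.hypot(P[...,0]-tc[0],P[...,1]-tc[1])<.035)&(P[...,2]>.135)&(P[...,2]<.25)]
for z0 in np.arange(.13,.25,.01): print(round(z0,2),int(((q[:,2]>=z0)&(q[:,2]<z0+.01)).sum()),end='; ')
c=np.array([.464,-.359]);a=np.radians(-5.8);M=np.array([[np.cos(a),-np.sin(a)],[np.sin(a),np.cos(a)]])
h=np.array([.899,-.438]);t=c+M@[-.04,.075]-.00575*h;print(t);plan(*t,.35,154)
E
```

```text
time_s: 37.05
position: [0.6077, 0.0136, 0.2097]
tcp_rot: [0.718, 3.058, 0.0]
contact_force: [0.4, 0.2, -1.4]
opening: 0.0191
time_s: 38.3
position: [0.6072, 0.0138, 0.2902]
tcp_rot: [0.715, 3.059, 0.0]
contact_force: [0.2, -0.1, -2.0]
opening: 0.0194
time_s: 39.3
position: [0.6068, 0.0138, 0.3486]
tcp_rot: [-0.715, -3.058, 0.0]
contact_force: [-0.0, -0.2, -1.3]
opening: 0.0191
[0.60689299 0.0138365  0.34861955] [ 0.15441398 -0.0433453  -0.91266913]
0.13 1; 0.14 0; 0.15 0; 0.16 5; 0.17 40; 0.18 66; 0.19 82; 0.2 18; 0.21 2; 0.22 2; 0.23 2; 0.24 2; [ 0.42661474 -0.27782319]
at [0.6069 0.0138 0.3486] yaw 153.7 tilt 0.08 shift xyz [  32.3 -341.4   -1.2] then turn z -0.3 rotvec [-0.  -0.1 -0.3]
```

```bash
python3 -m inch '[0,0,0,2,-16,0,0, 0,0,0,2.5,-26,0,0, 0,0,0,2.5,-28,0,0, 0,0,0,2.5,-28,0,0, 0,0,0,2.5,-28,0,0, 0,0,0,2.5,-28,0,0, 0,0,0,2.5,-28,0,0, 0,0,0,2.5,-28,0,0, 0,0,0,2.5,-28,0,0, 0,0,0,2.5,-28,0,0]' 60;python3 -m inch '[0,0,0,2.5,-28,0,0, 0,0,0,2.5,-26,0,0, 0,0,0,2,-16,0,0, 0,0,0,0,-5,0,0, 0,0,0,0,0,0,0, 0,0,0,0,0,0,0, 0,0,0,0,0,0,0]'; python3 -c "
from h import *
plan(.4266,-.2778,.167,154)"
```

```text
time_s: 40.6
position: [0.4658, -0.215, 0.3493]
tcp_rot: [-0.716, -3.058, 0.001]
contact_force: [0.6, -0.2, -1.8]
opening: 0.0194
time_s: 41.48
position: [0.4281, -0.2773, 0.3493]
tcp_rot: [0.713, 3.06, 0.0]
contact_force: [-0.1, 0.8, -0.9]
opening: 0.0195
at [ 0.4281 -0.2773  0.3493] yaw 153.8 tilt 0.01 shift xyz [  1.1  -1.2 182.3] then turn z -0.2 rotvec [ 0.  -0.  -0.2]
```

```bash
python3 -m inch '[0,0,0,1,-1,20,0, 0,0,0,0,0,25,0, 0,0,0,0,0,30,0, 0,0,0,0,0,30,0, 0,0,0,0,0,25,0, 0,0,0,0,0,20,0, 0,0,0,0,0,12,0, 0,0,0,0,0,10,0, 0,0,0,0,0,10,0, 0,0,0,0,0,0,0]' 60;python3 -m inch '[0,0,0,0,0,0.5,0, 0,0,0,0,0,0,0]'
python3 - <<'E'
from h import *
plan(.4266,-.2778,.167,154);print(robot.state()['contact_force'])
for n in('scene',):
    im,d=snap(n,n+'10');p,r,P=cloud(n,d)
    q=P[(np.hypot(P[...,0]-.432,P[...,1]+.28)<.04)&(P[...,2]>.008)&(P[...,2]<.1)]
    print(n,[int(((q[:,2]>=z0)&(q[:,2]<z0+.005)).sum()) for z0 in np.arange(.005,.1,.005)])
    m=q[(q[:,2]>.023)&(q[:,2]<.035)];print(cv2.minEnclosingCircle((m[:,:2]*1000).astype(np.float32)) if len(m) else 0)
E
```

```text
time_s: 42.72
position: [0.4263, -0.2782, 0.1669]
tcp_rot: [-0.715, -3.058, -0.001]
contact_force: [-0.2, -0.3, -0.4]
opening: 0.0193
time_s: 42.98
position: [0.4267, -0.2786, 0.1673]
tcp_rot: [0.715, 3.058, -0.001]
contact_force: [0.1, 0.4, -0.7]
opening: 0.0189
at [ 0.4267 -0.2786  0.1673] yaw 153.7 tilt 0.06 shift xyz [0.4 0.7 0.3] then turn z -0.3 rotvec [-0.   0.1 -0.3]
[ 0.06852739  0.36763519 -0.69774015]
scene [7, 18, 21, 28, 25, 10, 0, 1, 1, 2, 1, 0, 0, 2, 0, 1, 1, 1, 0]
((430.2435607910156, -279.93255615234375), 27.688907623291016)
```

```bash
python3 -m inch '[0,0,0,5,0,0,0, 0,0,10,0,0,0,0, 0,0,10,0,0,0,0, 0,0,10,0,0,0,0, 0,0,10,0,0,0,0, 0,0,10,0,0,0,0, 0,0,10,0,0,0,0, 0,0,10,0,0,0,0, 0,0,10,0,0,0,0, 0,0,0,0,0,-5,0]' 60;python3 -m inch '[0,0,0,0,0,-10,0, 0,0,0,0,0,-10,0, 0,0,0,0,0,-20,0, 0,0,0,0,0,-40,0, 0,0,0,0,0,-50,0, 0,0,0,0,0,-38,0, 0,0,0,0,0,0,0, 0,0,0,0,0,0,0]'; python3 meas.py 11 .0437
```

```text
time_s: 44.28
position: [0.4215, -0.2758, 0.1718]
tcp_rot: [-2.511, -1.886, 0.0]
contact_force: [0.2, -0.7, -0.9]
opening: 0.0194
time_s: 45.28
position: [0.4214, -0.2756, 0.3395]
tcp_rot: [-2.513, -1.884, 0.0]
contact_force: [0.4, -0.4, -0.8]
opening: 0.0196
[ 0.42139281 -0.27555198  0.33951352] [ 0.38847318 -0.36671777 -0.82352649]
scene rim [0.6101 0.0118]
scene d 50 [ 0.51  -0.281  0.028]
scene c 57 [ 0.505 -0.359  0.027]
scene b 48 [ 0.43  -0.278  0.027]
top rim [0.6111 0.0112]
top wire 10 ang -80.1 thru [612.20197    8.112728] [[6, -17, 38], [3, -6, 47], [4, -10, 39], [4, -13, 35], [3, -16, 40], [2, 4, 43], [1, 1, 45], [0, -3, 46], [0, 11, 38], [0, 8, 38]]
top d 70 [ 0.509 -0.285  0.029]
top c 81 [ 0.504 -0.364  0.029]
top b 72 [ 0.431 -0.28   0.029]
```

```bash
python3 -m inch '[0,0,-9,0,0,0,0, 0,0,-9,0,0,0,0, 0,0,-9,0,0,0,0, 0,0,-9,0,0,0,0, 0,0,0,0,0,0,0]' 60;python3 -c "
from h import *
plan(.6017,.0100,.345,110)"
```

```text
time_s: 46.0
position: [0.4215, -0.2757, 0.3384]
tcp_rot: [-1.809, -2.564, -0.001]
contact_force: [0.3, -0.4, -1.3]
opening: 0.0191
at [ 0.4215 -0.2757  0.3384] yaw 109.6 tilt 0.18 shift xyz [208.8 265.5  -6.3] then turn z -0.4 rotvec [-0.1 -0.2 -0.4]
```

```bash
python3 -m inch '[0,0,0,21,26.5,-0.5,0, 0,0,0,21,26.5,-0.5,0, 0,0,0,21,26.5,-0.5,0, 0,0,0,21,26.5,-0.5,0, 0,0,0,21,26.5,-0.5,0, 0,0,0,21,26.5,-0.5,0, 0,0,0,21,26.5,-0.5,0, 0,0,0,21,26.5,-0.5,0, 0,0,0,21,26.5,-0.5,0, 0,0,0,20,26.5,0,0]' 60;python3 -m inch '[0,0,0,0,0,0,0, 0,0,0,0,0,0,0, 0,0,0,0,0,15,0, 0,0,0,0,0,15,0, 0,0,0,0,0,0,0, 0,0,0,0,0,0,0]'; python3 -c "
from h import *
plan(.6017,.0100,.1817,110)"
```

```text
time_s: 47.25
position: [0.6012, 0.011, 0.3432]
tcp_rot: [-1.812, -2.564, 0.001]
contact_force: [-0.1, -1.1, -1.0]
opening: 0.0196
time_s: 48.0
position: [0.6011, 0.0096, 0.3141]
tcp_rot: [-1.81, -2.568, 0.0]
contact_force: [-0.4, -0.3, -0.8]
opening: 0.0192
at [0.6011 0.0096 0.3141] yaw 109.7 tilt 0.01 shift xyz [  0.2   0.7 132.4] then turn z -0.3 rotvec [-0.  -0.  -0.3]
```

```bash
python3 -m inch '[0,0,0,0,0.7,18,0, 0,0,0,0,0,18,0, 0,0,0,0,0,18,0, 0,0,0,0,0,18,0, 0,0,0,0,0,15,0, 0,0,0,0,0,12,0, 0,0,0,0,0,10,0, 0,0,0,0,0,9,0, 0,0,0,0,0,8,0, 0,0,0,0,0,5,0]' 60; python3 -m inch '[0,0,0,0,0,0,0, 0,0,0,0,0,0,0]';python3 -c "
from h import *
plan(.6017,.0100,.1817,110);print(robot.state()['contact_force'])"
```

```text
time_s: 49.25
position: [0.6017, 0.0101, 0.1829]
tcp_rot: [-1.809, -2.568, 0.0]
contact_force: [0.5, -0.3, -0.3]
opening: 0.0199
time_s: 49.5
position: [0.602, 0.0101, 0.1836]
tcp_rot: [1.809, 2.568, 0.0]
contact_force: [-0.5, -0.2, -0.8]
opening: 0.0195
at [0.602  0.0101 0.1836] yaw 109.7 tilt 0.04 shift xyz [ 0.  -0.3  1.9] then turn z -0.3 rotvec [ 0.   0.  -0.3]
[-0.46993666 -0.15537495 -0.84081709]
```

```bash
python3 -m inch '[0,0,-10,0,0,1.5,0, 0,0,-10,0,0,0,0, 0,0,-10,0,0,0,0, 0,0,-10,0,0,0,0, 0,0,-10,0,0,0,0, 0,0,-10,0,0,0,0, 0,0,-10,0,0,0,0, 0,0,-10,0,0,0,0, 0,0,0,-3,0,0,0, 0,0,0,-2.5,0,0,0]' 60; python3 -m inch '[0,0,0,0,0,0,0, 0,0,0,0,0,-8,0, 0,0,0,0,0,-8,0, 0,0,0,0,0,-8,0, 0,0,0,0,0,-8,0, 0,0,0,0,0,-12,0, 0,0,0,0,0,-12,0, 0,0,0,0,0,-12,0, 0,0,0,0,0,-12,0, 0,0,0,0,0,-12,0]'; python3 -m inch '[0,0,0,0,0,-12,0, 0,0,0,0,0,-12,0, 0,0,0,0,0,-12,0, 0,0,0,0,0,-12,0, 0,0,0,0,0,-12,0, 0,0,0,0,0,-12,0, 0,0,0,0,0,0,0, 0,0,0,0,0,0,0, 0,0,0,0,0,0,0]';python3 - <<'E'
from h import *
im,d=snap('scene','scene12');s=robot.state();tc=s['position'];print(tc,s['contact_force'])
p,r,P=cloud('scene',d)
q=P[(np.hypot(P[...,0]-tc[0],P[...,1]-tc[1])<.035)&(P[...,2]>.135)&(P[...,2]<.25)]
for z0 in np.arange(.13,.25,.01): print(round(z0,2),int(((q[:,2]>=z0)&(q[:,2]<z0+.01)).sum()),end='; ')
c=np.array([.464,-.359]);a=np.radians(-5.8);M=np.array([[np.cos(a),-np.sin(a)],[np.sin(a),np.cos(a)]])
h=np.array([.985,.174]);t=c+M@[-.04,-.005]-.00575*h;print(t);plan(*t,.35,190)
E
```

```text
time_s: 50.75
position: [0.6076, 0.0111, 0.1821]
tcp_rot: [-0.261, 3.13, -0.0]
contact_force: [0.6, 0.1, -0.5]
opening: 0.0191
time_s: 52.0
position: [0.6071, 0.0111, 0.2747]
tcp_rot: [-0.265, 3.13, -0.0]
contact_force: [-0.1, -0.3, -1.7]
opening: 0.0195
time_s: 53.12
position: [0.6068, 0.0111, 0.3451]
tcp_rot: [0.265, -3.129, -0.001]
contact_force: [0.6, -1.0, -0.8]
opening: 0.0192
[0.60683532 0.01111244 0.34512984] [ 0.00169196  0.41520759 -1.49603217]
0.13 0; 0.14 0; 0.15 0; 0.16 11; 0.17 54; 0.18 64; 0.19 73; 0.2 3; 0.21 4; 0.22 2; 0.23 2; 0.24 2; [ 0.41803574 -0.36093265]
at [0.6068 0.0111 0.3451] yaw -170.3 tilt 0.08 shift xyz [ 248.7 -335.    -4.7] then turn z -0.3 rotvec [ 0.  -0.1 -0.3]
```

```bash
python3 -m inch '[0,0,0,10,-14,0,0, 0,0,0,10,-14,0,0, 0,0,0,18,-24,0,0, 0,0,0,18,-24,0,0, 0,0,0,18,-24,0,0, 0,0,0,18,-24,0,0, 0,0,0,18,-24,0,0, 0,0,0,18,-24,0,0, 0,0,0,18,-24,0,0, 0,0,0,18,-24,0,0]' 60;python3 -m inch '[0,0,0,18,-24,0,0, 0,0,0,18,-24,0,0, 0,0,0,18,-24,0,0, 0,0,0,18,-24,0,0, 0,0,0,6,-9.5,0,0, 0,0,0,6,-9.5,0,0, 0,0,0,0,0,0,0, 0,0,0,0,0,0,0, 0,0,0,0,0,0,0]'; python3 -c "
from h import *
plan(.418,-.3609,.167,190)"
```

```text
time_s: 54.42
position: [0.481, -0.2351, 0.346]
tcp_rot: [0.263, -3.13, 0.001]
contact_force: [-0.2, -0.1, -1.2]
opening: 0.019
time_s: 55.55
position: [0.4194, -0.3601, 0.3458]
tcp_rot: [-0.267, 3.13, 0.0]
contact_force: [-0.2, 0.7, -1.3]
opening: 0.0191
at [ 0.4194 -0.3601  0.3458] yaw -170.2 tilt 0.02 shift xyz [  1.6  -0.6 178.8] then turn z -0.2 rotvec [ 0.   0.  -0.2]
```

```bash
python3 -m inch '[0,0,0,1,0,20,0, 0,0,0,0,0,25,0, 0,0,0,0,0,30,0, 0,0,0,0,0,30,0, 0,0,0,0,0,25,0, 0,0,0,0,0,18,0, 0,0,0,0,0,12,0, 0,0,0,0,0,10,0, 0,0,0,0,0,9,0, 0,0,0,0,0,0,0]' 60;python3 -m inch '[0,0,0,0,0,0,0, 0,0,0,0,0,0,0]'
python3 - <<'E'
from h import *
plan(.418,-.3609,.167,190);print(robot.state()['contact_force'])
for n in('scene',):
    im,d=snap(n,n+'13');p,r,P=cloud(n,d)
    q=P[(np.hypot(P[...,0]-.424,P[...,1]+.36)<.04)&(P[...,2]>.008)&(P[...,2]<.1)]
    print(n,[int(((q[:,2]>=z0)&(q[:,2]<z0+.005)).sum()) for z0 in np.arange(.005,.1,.005)])
    m=q[(q[:,2]>.023)&(q[:,2]<.035)];print(cv2.minEnclosingCircle((m[:,:2]*1000).astype(np.float32)) if len(m) else 0)
E
```

```text
time_s: 56.8
position: [0.418, -0.3609, 0.1664]
tcp_rot: [0.265, -3.13, -0.001]
contact_force: [-0.4, 0.4, -0.8]
opening: 0.0195
time_s: 57.05
position: [0.4183, -0.3614, 0.1674]
tcp_rot: [-0.265, 3.13, -0.002]
contact_force: [-0.1, -0.1, -0.4]
opening: 0.0193
at [ 0.4183 -0.3614  0.1674] yaw -170.3 tilt 0.07 shift xyz [0.2 0.5 0.4] then turn z -0.3 rotvec [-0.1  0.  -0.3]
[-0.0560371  -0.11949516 -0.3524213 ]
scene [3, 24, 16, 23, 28, 14, 1, 1, 1, 2, 2, 0, 3, 0, 1, 1, 1, 1, 0]
((421.0775451660156, -356.2279052734375), 27.427291870117188)
```

```bash
python3 -m inch '[0,0,0,5,0,0,0, 0,0,10,0,0,0,0, 0,0,10,0,0,0,0, 0,0,10,0,0,0,0, 0,0,10,0,0,0,0, 0,0,10,0,0,0,0, 0,0,10,0,0,0,0, 0,0,10,0,0,0,0, 0,0,10,0,0,0,0, 0,0,0,0,0,-5,0]' 60;python3 -m inch '[0,0,0,0,0,-10,0, 0,0,0,0,0,-10,0, 0,0,0,0,0,-20,0, 0,0,0,0,0,-40,0, 0,0,0,0,0,-50,0, 0,0,0,0,0,-50,0, 0,0,0,0,0,0,0]';  python3 -m inch '[0,0,-10,0,0,0,0, 0,0,-10,0,0,0,0, 0,0,-10,0,0,0,0, 0,0,-10,0,0,0,0, 0,0,-10,0,0,0,0, 0,0,-10,0,0,0,0, 0,0,-9.7,0,0,0,0, 0,0,0,0,0,0,0]'; python3 meas.py 14 .0437; python3 -c "
from h import *
plan(.47,0,.35,179.7)"
```

```text
time_s: 58.35
position: [0.4127, -0.3617, 0.1718]
tcp_rot: [-1.806, -2.569, -0.0]
contact_force: [-0.0, 0.2, -1.1]
opening: 0.0195
time_s: 59.22
position: [0.4147, -0.3637, 0.3575]
tcp_rot: [1.801, 2.56, -0.006]
contact_force: [0.5, -0.9, -1.3]
opening: 0.0191
time_s: 60.22
position: [0.4127, -0.3613, 0.351]
tcp_rot: [-0.019, -3.14, -0.002]
contact_force: [-0.8, 0.3, -0.5]
opening: 0.0192
[ 0.41267682 -0.36133717  0.35102866] [-0.75725389  0.28872968 -0.47187126]
scene rim [0.6101 0.012 ]
scene d 52 [ 0.511 -0.28   0.027]
scene c 50 [ 0.504 -0.359  0.028]
scene b 53 [ 0.431 -0.277  0.027]
scene a 49 [ 0.421 -0.358  0.027]
top rim [0.6109 0.0113]
top d 72 [ 0.509 -0.285  0.028]
top c 77 [ 0.504 -0.364  0.029]
top b 69 [ 0.431 -0.281  0.029]
top a 76 [ 0.423 -0.36   0.029]
at [ 0.4129 -0.3615  0.3513] yaw 179.3 tilt 0.07 shift xyz [-52.4 362.2   1.6] then turn z -0.4 rotvec [ 0.1 -0.  -0.4]
```

All four spacers stand in the tray. Returning the hook.

```bash
python3 -m inch '[0,0,0,-6.5,45,0,0, 0,0,0,-6.5,45,0,0, 0,0,0,-6.5,45,0,0, 0,0,0,-6.5,45,0,0, 0,0,0,-6.5,45,0,0, 0,0,0,-6.5,45,0,0, 0,0,0,-6.5,45,0,0, 0,0,0,-6.5,45,0,0]' 60;python3 -m inch '[0,0,0,7.5,41.7,0,0, 0,0,0,7.5,41.7,0,0, 0,0,0,7.5,41.7,0,0, 0,0,0,7.5,41.7,0,0, 0,0,0,7.5,41.7,0,0, 0,0,0,7.5,41.7,0,0, 0,0,0,7.5,41.7,0,0, 0,0,0,7.5,41.7,0,0, 0,0,0,0,0,0,0, 0,0,0,0,0,0,0]';  python3 -c "
from h import *
plan(.41,.334,.206,179.7)"
```

```text
time_s: 61.32
position: [0.469, -0.001, 0.3518]
tcp_rot: [0.02, 3.141, -0.0]
contact_force: [1.1, 0.3, -1.1]
opening: 0.0191
time_s: 62.58
position: [0.4123, 0.3314, 0.3515]
tcp_rot: [-0.017, -3.141, 0.002]
contact_force: [0.2, -0.0, -0.1]
opening: 0.0193
at [0.4123 0.3314 0.3515] yaw 179.4 tilt 0.07 shift xyz [  2.2   2.7 145.5] then turn z -0.3 rotvec [-0.1 -0.  -0.3]
```

```bash
python3 -m inch '[0,0,-0.3,2,2.7,35,0, 0,0,0,0,0,40,0, 0,0,0,0,0,40,0, 0,0,0,0,0,30,0, 0,0,0,0,0,0,0, 0,0,0,0,0,0,0]' 60;  python3 -c "
from h import *
plan(.41,.334,.206,179.7)"
```

```text
time_s: 63.32
position: [0.4117, 0.3342, 0.2079]
tcp_rot: [0.011, 3.14, 0.001]
contact_force: [0.2, 0.5, -0.2]
opening: 0.0194
at [0.4117 0.3342 0.2079] yaw 179.6 tilt 0.12 shift xyz [ 1.7 -0.2  1.9] then turn z -0.1 rotvec [ 0.   0.1 -0.1]
```

```bash
python3 -m inch '[0,0,0,-10,0.5,2,0, 0,0,0,-10,0.4,0,0, 0,0,0,-10,0.5,0,0, 0,0,0,-10,0.5,0,0, 0,0,0,-10,0.4,0,0, 0,0,0,0,0,0,0]' 60;  python3 -c "
from h import *
plan(.4795,.337,.206,179.7);print(robot.state()['contact_force'])"
```

```text
time_s: 64.08
position: [0.4617, 0.3365, 0.2047]
tcp_rot: [0.01, 3.141, 0.0]
contact_force: [0.5, -0.2, -0.7]
opening: 0.0195
at [0.4617 0.3365 0.2047] yaw 179.6 tilt 0.03 shift xyz [-17.8   0.6  -1.3] then turn z -0.1 rotvec [ 0.   0.  -0.1]
[ 0.52847006 -0.19075843 -0.71436114]
```

```bash
python3 -m inch '[0,0,0,-9,0.3,0,0, 0,0,0,-8.5,0.3,0,0, 0,0,0,0,0,0,0, 0,0,0,0,0,4,0, 0,0,0,0,0,4,0, 0,0,0,0,0,3,0, 0,0,0,0,0,0,0, 0,0,0,0,0,0,0]' 60;  python3 -c "
from h import *
plan(.4795,.337,.192,179.7);print(robot.state()['contact_force'],robot.state()['wrist_torque'])"
```

```text
time_s: 65.08
position: [0.4781, 0.337, 0.1939]
tcp_rot: [0.009, 3.141, 0.0]
contact_force: [-0.2, 0.7, -1.6]
opening: 0.0193
at [0.4781 0.337  0.1939] yaw 179.7 tilt 0.01 shift xyz [-1.4 -0.   1.9] then turn z -0.0 rotvec [ 0.  0. -0.]
[-0.18810032  0.66491794 -1.60345606] [0.00344598 0.0427364  0.00622573]
```

```bash
for i in 1 2 3; do python3 -m inch '[0,0,0,0,0,1,0, 0,0,0,0,0,0,0]' 60 | grep -E "posi|force"; done
```

```text
position: [0.4781, 0.337, 0.1928]
contact_force: [-0.7, 0.3, -1.6]
position: [0.4782, 0.337, 0.1919]
contact_force: [-0.4, 0.1, -0.5]
position: [0.4782, 0.337, 0.1918]
contact_force: [-0.7, -1.3, 4.1]
```

```bash
python3 -m inch '[0,0,0,0,0,0,0.5, 0,0,0,0,0,0,0.8, 0,0,0,0,0,0,0.8, 0,0,0,0,0,0,0.8, 0,0,0,0,0,-20,0.8, 0,0,0,0,0,-40,0.8, 0,0,0,0,0,-45,0.8, 0,0,0,0,0,-45,0.8, 0,0,0,0,0,-10,0.8, 0,0,0,0,0,0,0.8]' 20
python3 - <<'E'
from h import *
for n in('scene','top'):
    im,d=snap(n,n+'15');p,r,P=cloud(n,d)
    for nm,(a,b) in dict(handle=(.17,.225),top=(.205,.225),collar=(.143,.155)).items():
        m=(np.hypot(P[...,0]-.4785,P[...,1]-.337)<.03)&(P[...,2]>a)&(P[...,2]<b)
        if m.any(): print(n,nm,m.sum(),P[m].mean(0).round(4),P[m].max(0).round(3))
    m0=(np.hypot(P[...,0]-.6,P[...,1]+.06)<.08)&(P[...,2]>.085)&(P[...,2]<.104)&(P[...,1]<-.04)
    print('lever',m0.sum())
im=cv2.imread('pics/scene15.png');cv2.imwrite('pics/rk15.png',cv2.resize(im[200:300,300:400],None,fx=5,fy=5,interpolation=cv2.INTER_CUBIC))
a=np.radians(-14.5);t=np.array([.5576,-.034])+.088*np.array([np.cos(a),np.sin(a)]);print(t);plan(*t,.3,165.5)
E
```

```text
time_s: 67.08
position: [0.478, 0.337, 0.3508]
tcp_rot: [0.009, 3.141, 0.0]
contact_force: [-0.6, -0.1, -1.1]
opening: 0.0679
scene handle 117 [0.4797 0.3418 0.2003] [0.489 0.35  0.219]
scene top 60 [0.4778 0.3401 0.2127] [0.488 0.35  0.219]
scene collar 54 [0.4818 0.3435 0.1461] [0.501 0.36  0.154]
lever 83
top handle 88 [0.4745 0.3327 0.2041] [0.488 0.347 0.221]
top top 53 [0.4743 0.3351 0.2149] [0.485 0.347 0.221]
top collar 63 [0.4724 0.3308 0.1462] [0.501 0.363 0.154]
lever 99
[ 0.64279699 -0.05603344]
at [0.4772 0.3366 0.3489] yaw 179.7 tilt 0.21 shift xyz [-167.9 -391.6   48.9] then turn z 14.2 rotvec [-0.1 -0.2 14.2]
```

View pics/rk15.png

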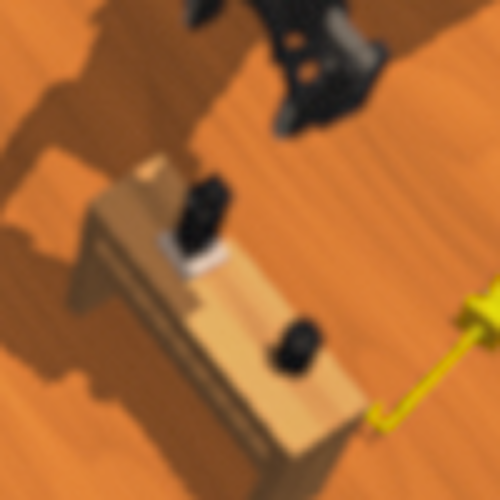

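```bash
python3 -m inch '[0,0,0,-18.6,-43.3,0,0.32, 0,0,0,-18.6,-43.3,0,0.32, 0,0,0,-18.6,-43.3,0,0.32, 0,0,0,-18.6,-43.3,0,0.32, 0,0,0,-18.6,-43.3,0,0.32, 0,0,0,-18.6,-43.3,0,0.32, 0,0,0,-18.6,-43.3,0,0.32, 0,0,0,-18.6,-43.3,0,0.32, 0,0,6.3,-18.6,-43.3,0,0.32, 0,0,6.4,0,0,0,0.32]' 60; python3 -m inch '[0,0,0,0,0,40,0.32, 0,0,0,0,0,40,0.32, 0,0,0,0,0,0,0.32, 0,0,0,0,0,0,0.32]'; python3 -c "
from h import *
plan(.6433,-.0538,.105,167);print(robot.state()['contact_force'])"
```

```text
time_s: 68.42
position: [0.6438, -0.0573, 0.3475]
tcp_rot: [-0.368, -3.116, 0.001]
contact_force: [-0.5, 0.2, -0.3]
opening: 0.0274
time_s: 68.92
position: [0.6438, -0.0537, 0.2709]
tcp_rot: [0.356, 3.121, -0.0]
contact_force: [0.3, -0.3, 0.6]
opening: 0.0278
at [ 0.6438 -0.0537  0.2709] yaw 167.0 tilt 0.0 shift xyz [  0.5  -0.2 165.9] then turn z -0.0 rotvec [-0.  0. -0.]
[ 0.34842088 -0.34981117  0.59454735]
```

```bash
python3 -m inch '[0,0,0,0,0,40,0.32, 0,0,0,0,0,40,0.32, 0,0,0,0,0,35,0.32, 0,0,0,0,0,30,0.32, 0,0,0,0,0,21,0.32, 0,0,0,0,0,0,0.32, 0,0,0,0,0,0,0.32]' && python3 -m inch '[0,0,8,0.86,-12.25,0,0.32, 0,0,8,0.86,-12.25,0,0.32, 0,0,8,0.86,-12.25,0,0.32, 0,0,8,0.86,-12.25,0,0.32, 0,0,8,0.86,-12.25,0,0.32, 0,0,8,0.86,-12.25,0,0.32, 0,0,8,0.86,-12.25,0,0.32, 0,0,8,0.86,-12.25,0,0.32, 0,0,0,0,0,0,0.32]'; python3 -c "
from h import *
M,p=yaw_tool();v=p[:2]-[.5576,-.034];print(np.hypot(*v),np.degrees(np.arctan2(v[1],v[0])),np.degrees(np.arctan2(M[1,0],M[0,0])),robot.state()['contact_force'])"
```

```text
time_s: 69.8
position: [0.645, -0.0539, 0.1068]
tcp_rot: [0.355, 3.118, -0.001]
contact_force: [0.3, 0.1, -0.2]
opening: 0.0271
time_s: 70.92
position: [0.577, -0.1202, 0.1065]
tcp_rot: [1.954, 2.459, -0.001]
contact_force: [-1.6, -0.8, 1.4]
opening: 0.0274
0.08839549863148337 -77.29274834634808 103.06974958574008 [-1.62037957 -0.76989517  1.37860355]
```

Then lift, and head over the can with the jaws open.

```bash
python3 -m inch '[0,0,8,0.86,-12.25,0,0.32, 0,0,8,0.86,-12.25,0,0.32, 0,0,8,0.86,-12.25,0,0.32, 0,0,8,0.86,-12.25,0,0.32, 0,0,8,0.86,-12.25,0,0.32, 0,0,8,0.86,-12.25,0,0.32, 0,0,8,0.86,-12.25,0,0.32, 0,0,8,0.86,-12.25,0,0.32, 0,0,0,0,0,0,0.32, 0,0,0,0,0,0,0.32]' && python3 -m inch '[0,0,0,0,0,-40,0.32, 0,0,0,0,0,-50,0.32, 0,0,0,0,0,-50,0.32, 0,0,0,0,0,-25,0.32, 0,0,0,0,0,0,1, 0,0,0,0,0,0,1]'
python3 - <<'E'
from h import *
for n in('scene','top'):
    im,d=snap(n,n+'16');p,r,P=cloud(n,d)
    m=(P[...,2]>.085)&(P[...,2]<.104)&(P[...,1]<-.05)&(np.hypot(P[...,0]-.5576,P[...,1]+.034)<.12)
    q=P[m]
    if len(q)>5:
        l=cv2.fitLine((q[:,:2]*1000).astype(np.float32),cv2.DIST_HUBER,0,.01,.01).ravel();print(n,len(q),np.degrees(np.arctan2(l[1],l[0])),q[:,:2].mean(0))
    c=(np.hypot(P[...,0]-.61,P[...,1]-.012)<.05)&(P[...,2]>.122)&(P[...,2]<.137);q=P[c][:,:2]
    if len(q)>20: A=np.c_[2*q,np.ones(len(q))];print(n,'rim',np.linalg.lstsq(A,(q**2).sum(1),rcond=None)[0][:2].round(4))
plan(.6105,.0117,.27,35)
plan(.6105,.0117,.27,0);plan(.6105,.0117,.27,90)
E
```

```text
time_s: 72.18
position: [0.4908, -0.0896, 0.1055]
tcp_rot: [2.958, 1.052, 0.004]
contact_force: [0.9, -0.2, 0.0]
opening: 0.0274
time_s: 72.92
position: [0.4889, -0.0891, 0.269]
tcp_rot: [-2.96, -1.049, 0.001]
contact_force: [-0.6, -0.9, -0.7]
opening: 0.063
scene 63 37.895245 [ 0.50088409 -0.07328748]
scene rim [0.6107 0.0118]
top 16 35.848526 [ 0.51957602 -0.06073575]
top rim [0.6111 0.011 ]
at [ 0.4885 -0.0889  0.2683] yaw 39.0 tilt 0.19 shift xyz [158.2  -1.4  -1.9] then turn z 4.0 rotvec [-0.2  0.1  4. ]
at [ 0.4885 -0.0889  0.2683] yaw 39.0 tilt 0.19 shift xyz [158.2  -1.4  -1.9] then turn z 39.0 rotvec [-0.1  0.1 39. ]
at [ 0.4885 -0.0889  0.2683] yaw 39.0 tilt 0.19 shift xyz [158.2  -1.4  -1.9] then turn z -51.0 rotvec [ -0.2   0.  -51. ]
```

```bash
python3 -m inch '[0,0,0,39.5,-0.4,0,1, 0,0,0,39.5,-0.4,0,1, 0,0,0,39.5,-0.4,0,1, 0,0,0,39.5,-0.4,0,1, 0,0,10.4,0,0,0,1, 0,0,10.4,0,0,0,1, 0,0,10.4,0,0,0,1, 0,0,10.3,0,0,0,1, 0,0,0,0,0,0,1, 0,0,0,0,0,0,1]' 30; python3 -c "
from h import *
plan(.6107,.0115,.112,-2.5)"
```

```text
time_s: 74.28
position: [0.6107, 0.0115, 0.2688]
tcp_rot: [-3.141, 0.065, 0.003]
contact_force: [-0.2, 0.3, -1.5]
opening: 0.0855
at [0.6107 0.0115 0.2688] yaw -2.4 tilt 0.1 shift xyz [3.000e-01 1.000e-01 1.568e+02] then turn z 0.1 rotvec [-0.   0.1  0.1]
```

```bash
python3 -m inch '[0,0,0,0,0,35,1, 0,0,0,0,0,40,1, 0,0,0,0,0,35,1, 0,0,0,0,0,25,1, 0,0,0,0,0,15,1, 0,0,0,0,0,7,1, 0,0,0,0,0,0,1]' 30;python3 -m inch '[0,0,0,0,0,0,0, 0,0,0,0,0,0,0, 0,0,0,0,0,0,0, 0,0,0,0,0,0,0, 0,0,0,0,0,0,0]'; python3 -c "
from h import *
plan(.6107,.0115,.112,-2.5)"
```

```text
time_s: 75.15
position: [0.6112, 0.0115, 0.1129]
tcp_rot: [3.141, -0.068, 0.0]
contact_force: [-0.1, 0.1, -0.0]
opening: 0.0853
time_s: 75.78
position: [0.6118, 0.0108, 0.1141]
tcp_rot: [3.14, -0.068, 0.004]
contact_force: [-1.5, -3.1, 6.8]
opening: 0.0611
at [0.6118 0.0108 0.1141] yaw -2.5 tilt 0.15 shift xyz [-1.1 -0.6  2.1] then turn z 0.0 rotvec [ 0.1 -0.1  0. ]
```

```bash
python3 -m inch '[0,0,0,0,0,-8,0, 0,0,0,0,0,-12,0, 0,0,0,0,0,-15,0, 0,0,0,0,0,-20,0, 0,0,0,0,0,-25,0, 0,0,0,0,0,-25,0, 0,0,0,0,0,-25,0, 0,0,0,0,0,-25,0, 0,0,0,0,0,-10,0, 0,0,0,0,0,0,0]' 40
python3 - <<'E'
from h import *
print(robot.state()['contact_force'],robot.state()['opening']);plan(.456,-.4386,.28,-2.5)
for n in('scene','top'):
    im,d=snap(n,n+'17');p,r,P=cloud(n,d)
    for k,(x,y) in dict(d=(.51,-.283),c=(.503,-.363),b=(.43,-.279),a=(.421,-.358)).items():
        m=(np.hypot(P[...,0]-x,P[...,1]-y)<.045)&(P[...,2]>.022)&(P[...,2]<.06)
        if m.sum()>15: print(n,k,m.sum(),P[m].mean(0).round(3))
E
```

```text
time_s: 77.03
position: [0.611, 0.0118, 0.2786]
tcp_rot: [-3.141, 0.069, -0.002]
contact_force: [0.4, 0.3, -2.9]
opening: 0.0608
[ 0.36114398  0.28791265 -2.92908771] 0.06083513825999902
at [0.611  0.0118 0.2786] yaw -2.5 tilt 0.07 shift xyz [-135.2  456.8   -1.7] then turn z -0.0 rotvec [-0.  -0.1 -0. ]
scene d 17 [ 0.526 -0.284  0.028]
scene c 36 [ 0.508 -0.364  0.027]
top d 70 [ 0.509 -0.285  0.029]
top c 76 [ 0.504 -0.363  0.029]
top b 71 [ 0.43  -0.282  0.029]
top a 74 [ 0.422 -0.36   0.029]
```

```bash
python3 -m inch '[0,0,0,-6,20,0,0, 0,0,0,-11.3,38,0,0, 0,0,0,-11.3,38,0,0, 0,0,0,-11.3,38,0,0, 0,0,0,-11.3,38,0,0, 0,0,0,-11.3,38,0,0, 0,0,0,-11.3,38,0,0, 0,0,0,-11.3,38,0,0, 0,0,0,-11.3,38,0,0, 0,0,0,-11.3,38,0,0]' 40; python3 -m inch '[0,0,0,-11.3,38,0,0, 0,0,0,-11.3,38,0,0, 0,0,0,-5,19,0,0, 0,0,0,0,0,0,0, 0,0,0,0,0,0,0]'; python3 -c "
from h import *
plan(.456,-.4386,.105,-2.5)"
```

```text
time_s: 78.38
position: [0.4856, -0.3472, 0.2768]
tcp_rot: [-3.14, 0.07, 0.003]
contact_force: [-0.8, -0.2, -1.9]
opening: 0.061
time_s: 79.0
position: [0.4559, -0.4376, 0.2774]
tcp_rot: [-3.139, 0.068, 0.001]
contact_force: [-0.3, -0.0, -1.9]
opening: 0.0608
at [ 0.4559 -0.4376  0.2774] yaw -2.5 tilt 0.12 shift xyz [  0.3   1.3 172.4] then turn z 0.0 rotvec [-0.1  0.   0. ]
```

```bash
python3 -m inch '[0,0,0,0,0,35,0, 0,0,0,0,0,40,0, 0,0,0,0,0,35,0, 0,0,0,0,0,25,0, 0,0,0,0,0,15,0, 0,0,0,0,0,10,0, 0,0,0,0,0,7,0, 0,0,0,0,0,0,0]' 40; for i in 1 2 3 4; do python3 -m inch '[0,0,0,0,0,1.5,0, 0,0,0,0,0,0,0]' | grep -E "posi|force"; done
```

```text
time_s: 80.0
position: [0.4559, -0.4391, 0.1109]
tcp_rot: [3.141, -0.069, 0.0]
contact_force: [0.1, -0.2, -2.7]
opening: 0.0608
position: [0.4559, -0.4394, 0.1098]
contact_force: [0.3, 0.5, -1.7]
position: [0.4557, -0.4391, 0.1078]
contact_force: [-0.1, -0.1, -1.4]
position: [0.4557, -0.439, 0.1061]
contact_force: [-0.2, 0.4, -1.6]
position: [0.4559, -0.4392, 0.1053]
contact_force: [-1.1, 0.3, 1.3]
```

```bash
python3 -m inch '[0,0,0,0,0,0,0.85, 0,0,0,0,0,0,1, 0,0,0,0,0,0,1, 0,0,0,0,0,0,1, 0,0,0,0,0,-30,1, 0,0,0,0,0,-50,1, 0,0,0,0,0,-50,1, 0,0,0,0,0,-50,1, 0,0,0,0,0,-20,1, 0,0,0,0,0,0,1]' 20; python3 -m inch '[0,0,0,-20,-50,0,1, 0,0,0,-10,-50,0,1, 0,0,0,0,-50,0,1, 0,0,0,0,-50,0,1, 0,0,0,0,-50,0,1, 0,0,0,0,-50,0,1, 0,0,0,0,-50,0,1, 0,0,0,0,0,0,1, 0,0,0,0,0,0,1]'
python3 - <<'E'
from h import *
print(robot.state()['position'])
for n in('scene','top'):
    im,d=snap(n,n+'18');p,r,P=cloud(n,d)
    for k,(x,y) in dict(d=(.51,-.283),c=(.503,-.363),b=(.43,-.279),a=(.421,-.358)).items():
        m=(np.hypot(P[...,0]-x,P[...,1]-y)<.04)&(P[...,2]>.022)&(P[...,2]<.06)
        if m.sum()>15: print(n,k,m.sum(),P[m].mean(0).round(3))
    m=(np.hypot(P[...,0]-.456,P[...,1]+.439)<.05)&(P[...,2]>.112)&(P[...,2]<.13);q=P[m]
    if len(q)>20: A=np.c_[2*q[:,:2],np.ones(len(q))];print(n,'can rim',len(q),np.linalg.lstsq(A,(q[:,:2]**2).sum(1),rcond=None)[0][:2].round(4),q[:,2].mean())
    for nm,(a,b) in dict(handle=(.17,.225),collar=(.143,.155)).items():
        m=(np.hypot(P[...,0]-.4785,P[...,1]-.337)<.03)&(P[...,2]>a)&(P[...,2]<b)
        if m.any(): print(n,nm,m.sum(),P[m].mean(0).round(4))
    cv2.imwrite(f'pics/{n}18b.png',cv2.resize(im,(800,600),interpolation=cv2.INTER_CUBIC))
E
```

```text
time_s: 82.25
position: [0.4564, -0.4398, 0.307]
tcp_rot: [3.137, -0.069, 0.005]
contact_force: [-1.0, -0.6, -0.4]
opening: 0.0852
time_s: 83.38
position: [0.4409, -0.0882, 0.3039]
tcp_rot: [-3.141, 0.068, 0.002]
contact_force: [0.2, 0.2, 1.1]
opening: 0.0855
[ 0.44090898 -0.08820702  0.30391249]
scene d 56 [ 0.511 -0.281  0.027]
scene c 51 [ 0.503 -0.36   0.027]
scene b 49 [ 0.43  -0.277  0.027]
scene a 57 [ 0.422 -0.356  0.026]
scene can rim 50 [ 0.4545 -0.4375] 0.11660122111692672
scene handle 115 [0.4796 0.3418 0.2007]
scene collar 48 [0.4816 0.3449 0.1461]
top c 69 [ 0.504 -0.366  0.029]
top a 76 [ 0.422 -0.361  0.029]
top can rim 89 [ 0.4557 -0.4389] 0.11785128091512745
top handle 103 [0.4762 0.3334 0.2051]
top collar 53 [0.474  0.3324 0.1463]
```

View pics/scene18b.png

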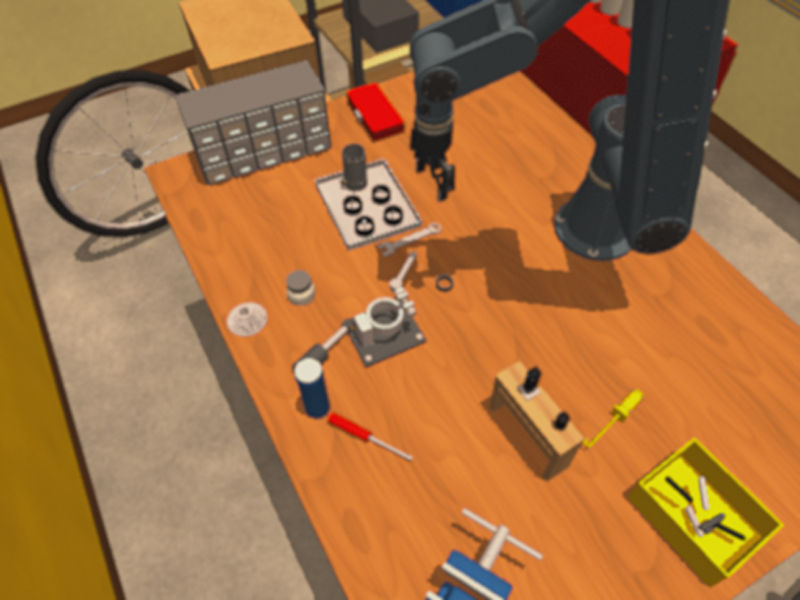

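View pics/top18b.png

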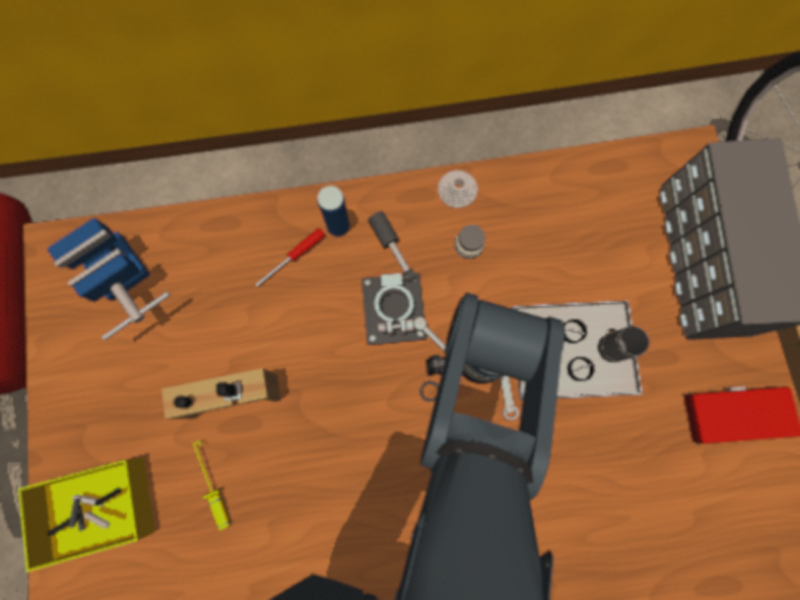

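The scene view shows the four spacers around (370,210), the can upright at (353,165), the lever open and the hook in the rack at (530,380). The bystanders look unmoved.

```bash
python3 -c "
from rig import sign_off
print(sign_off())"
```

```text
the job is handed in; nothing more can be done
None
```

The whole job was carried out and handed in at about 83 s of the 210 s allowed.

**What I did:**
- Flipped the lever shut.
- Moved spacer_d to the tray with the gripper.
- Drew spacers c, b and a out with the hook, raising each clear of the rim and setting it down in the tray.
- Hung the hook back in its slot, opened the lever, and stood the empty can in the tray.

**Last checks:**
- **Spacers:** the depth images put all four flat in the tray, with their tops at about 28 mm. In the very last top view the arm hid b and d, but the scene camera saw both.
- **Can:** its rim reads 117–118 mm high against a nominal 121 mm. It stands upright about 80 mm from the tray's centre, against a limit of 115 mm.
- **Lever:** after opening it measured about -143°, roughly 0.2 rad, under the 0.7 rad limit. I did not measure it again after lifting the can out, though the last picture shows it open.
- **Hook:** it hangs upright in its slot. The two cameras disagree by up to about 13 mm on its collar and handle, each seeing a different side. Before hand-in, the gripper set it down within about 2 mm of where it was first gripped.
- **Bystanders:** none looks moved in the final pictures, judged by eye only.

No check failed.

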